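# Feed test plates from a magazine and hang them on the rail

## Robot

A 7-joint arm with a two-finger parallel gripper is mounted at the origin on the work surface. World frame = base frame: x ahead of the robot, y to its left, z up, the work surface at z = 0. Lengths are in m, angles in degrees, forces in N, time in s.
With the tool pointing down it reaches from about 0.4 to 0.925 m from the base axis. Payload 5.6 kg.
Tool frame: the origin (TCP) lies at the centre of the arm's flange, where the gripper is bolted on; the fingertips stand 173 mm ahead of it and the grasp point (between the pads) lies 155 mm ahead of it (env.hold_point_z is the distance from the TCP to the grasp point, in m); z points along the fingers, y is the line along which they close (so a half turn about z gives the same grasp; the last joint's range is limited). The gripper opens to 85 mm and grips with 20 to 120 N. Pads are 22 mm wide; open, the fingers measure 114 mm over their backs; the gripper's body (76 mm by 85 mm) begins 54 mm behind the grasp point. The pads swing forward as they close: fully open they stand 13 mm farther back than shut.
Start: joints at [-79.183, 26.786, -0.665, 91.828, 0.344, 61.387, -3.226], TCP at [0.149, 0.633, 0.405] pointing down, gripper open.
Joint ranges: [-144.91, 144.91], [-17.63, 115.5], [-89.93, 88.59], [15.96, 139.68], [-74.01, 254.01], [8.47, 105.57], [-167.45, 167.45]. Speed limits (degrees/s): [147.25, 147.25, 180, 180, 180, 180, 180].

## Interface

Orientations are given as a 3x3 rotation matrix whose columns are the frame's x, y, z axes.
In Python, from plant import env gives the robot as it stands.
- The arm moves only by the shell command python3 -m handwheel 'ROWS' [OPENING]. ROWS is JSON, a list of rows, each a list of 2 entries, a list of its own where there are three numbers: the shift along the tool's x, y, z in mm, then the turn, a rotation vector about the tool's x, y, z in rad. A call has 1 to 20 rows; each row is the pose to reach, as a shift and turn from the pose commanded when the call began, along the tool's axes at that moment; what a row does not reach only later rows make up. A row lasts 1/12 s, in which the tool goes at most 41.7 mm and 7.16 degrees, less where a joint would pass 70% of its speed; a pose out of reach is approached as far as the arm can. A call with a gripper value outside its range is refused whole. OPENING is the finger opening in mm, from 0 to 85.4, set as the call begins (- or left out, the last holds). The fingers move at their own pace and stop on an object; the grip force is fixed at half the most. Time passes only in rows, so rows that repeat a pose let the fingers close. It gives the time, the measured TCP pose, the force, the opening and the grip force at its end, in the units of the state.
- env.get_obs(): the state, without advancing time (a new reading comes with each control period).
- env.snapshot(name): name is "scene" or "top" or "wrist"; returns a dict with "pixels" (480x640x3 uint8, red, green, blue), "camera_matrix" (3x3 intrinsics, pixels), "R" (3x3) and "t" (3): a world point X has camera coordinates R X + t. Camera axes: x right, y down, z forward; pixel columns grow to the right and rows downward; lengths in m; the calibration is good to about 2 mm. The wrist camera is an equidistant fisheye: a pixel r from the principal point sees the ray r / f radians off the axis. A picture is of the moment at which its call begins. There is no depth.
- env.hand_in(): hands the job in; it is judged then, once.
The state is a dict: "time": time; "joint_pos": joint angles; "joint_velocities": joint speeds; "joint_torque": joint torques, N m; "position": TCP position; "eef_rot": TCP orientation; "contact_force": force on the tool from outside, world axes, zero at the start; "torque": the same for the moment, N m; "grip_width": finger opening in m; "grip_force": force on a finger pad.
Only numpy, scipy, OpenCV 4.12 (cv2) and the standard library are available. Lean on these libraries where they do the work, as an engineer would, in place of code of your own. Each camera call takes 0.05 s, during which the arm holds its last target. There are 200 camera calls.

## Task

Hang up the whole batch of test plates, including one that may already lie on the feeder's outlet tray: for each plate in the feeder, push the slide fully in so that the lowest plate comes out onto the outlet tray, draw the slide back so that the rest drop, and hang each plate by its hole on a peg of the hanging rail, one plate to a peg, any free peg. Leave all plates hanging still with the slide drawn fully back, and do not disturb the beaker or the bottle.

Things in the scene. Friction and masses are not known exactly. Their poses are not given: they have to be found in the camera images.
- feeder: bench-top magazine feeder, aluminium and clear plastic, fixed. Origin: on the bench under the middle of its shaft; -x points to the outlet, +x to the push slide, z up. A flat bed 30 mm wide, its top 45 mm above the bench, runs from x = -54 to +240 mm. Foot under the shaft: 130 x 110 mm, 10 mm high
- shaft_top (a point): middle of the shaft's open top, 95 mm above the bench. The shaft stands over the bed (x -54 to +54 mm in the feeder's frame, 62 mm wide outside) and holds 3 or 4 plates stacked flat on the bed. An 11 mm high slot under its front wall lets out only the lowest plate; the slide enters by a 7 mm slot under the rear wall
- tray (a point): middle of the outlet tray, on its top, 45 mm above the bench: a flat plain sheet level with the bed, without rims, 140 mm (feeder x from -54 to -194 mm) by 120 mm wide, in front of the shaft. Plates lie flat on it, 8 mm high, and can be picked by their long edges with the fingertips just above the sheet
- pusher (a joint): push slide, m: 0 drawn fully back, 0.13 pushed fully in (end stops). Front edge of its 6 mm high blade: feeder x = 69 mm - value. Below 0.02 it is clear of the stack, which rests on the bed. Pushed to 0.13 it drives the lowest plate out onto the tray (centre at feeder x = -108 mm), the others ride on the blade; drawn back, they drop to the bed. Starts at 0 to 0.016; friction 2 N, stays where left
- pusher_grip (a point): point on the upright black grip of the push slide, 95 mm above the bench, at feeder x = 215 mm - slide value, y = 0. The grip is 14 mm along the sliding direction, 22 mm across it, rises from the blade to 112 mm above the bench, and can be pinched from above
- rack: hanging rail, fixed: a level steel bar, 14 mm thick, its axis 215 mm above the bench, on two retort stands 620 mm apart. Origin: on the bench under the bar's middle; y along the bar, -x towards the robot. Five steel pegs, 8 mm thick, 100 mm apart, rise from the bar at 40 degrees above level towards -x. A plate whose hole is passed over a peg slides down it and hangs
- plate1: bare stainless test plate 95 x 50 x 8 mm, 0.26 kg, all alike. Origin: centre of one broad face (the underside); x along the length, y across the 50 mm, z through the 8 mm. One round 22 mm hole, its centre 26.5 mm from the plate's centre towards -x, 10 mm of metal beyond it. Starts flat in the shaft, hole end to the outlet, lowest of the stack
- plate1_hole (a point): centre of the hanging hole of plate1, at half thickness
- plate2: bare stainless test plate 95 x 50 x 8 mm, 0.26 kg, all alike. Origin: centre of one broad face (the underside); x along the length, y across the 50 mm, z through the 8 mm. One round 22 mm hole, its centre 26.5 mm from the plate's centre towards -x, 10 mm of metal beyond it. Starts in the shaft, on plate1
- plate2_hole (a point): centre of the hanging hole of plate2, at half thickness
- plate3: bare stainless test plate 95 x 50 x 8 mm, 0.26 kg, all alike. Origin: centre of one broad face (the underside); x along the length, y across the 50 mm, z through the 8 mm. One round 22 mm hole, its centre 26.5 mm from the plate's centre towards -x, 10 mm of metal beyond it. Starts in the shaft, on plate2
- plate3_hole (a point): centre of the hanging hole of plate3, at half thickness
- plate4: bare stainless test plate 95 x 50 x 8 mm, 0.26 kg, all alike. Origin: centre of one broad face (the underside); x along the length, y across the 50 mm, z through the 8 mm. One round 22 mm hole, its centre 26.5 mm from the plate's centre towards -x, 10 mm of metal beyond it. Starts in the shaft, on plate3; absent in some runs
- plate4_hole (a point): centre of the hanging hole of plate4, at half thickness
- plate5: bare stainless test plate 95 x 50 x 8 mm, 0.26 kg, all alike. Origin: centre of one broad face (the underside); x along the length, y across the 50 mm, z through the 8 mm. One round 22 mm hole, its centre 26.5 mm from the plate's centre towards -x, 10 mm of metal beyond it. Starts on the tray, hole end away from the shaft, left there from before; absent in some runs
- plate5_hole (a point): centre of the hanging hole of plate5, at half thickness
- peg1_seat (a point): point on the axis of peg 1 (peg 1 at the rack's +y end, peg 5 at its -y end), 20 mm from the bar's axis; the peg runs straight on for 42 mm to its round tip, in the rack's direction (-0.766, 0, 0.643)
- peg2_seat (a point): point on the axis of peg 2 (peg 1 at the rack's +y end, peg 5 at its -y end), 20 mm from the bar's axis; the peg runs straight on for 42 mm to its round tip, in the rack's direction (-0.766, 0, 0.643)
- peg3_seat (a point): point on the axis of peg 3 (peg 1 at the rack's +y end, peg 5 at its -y end), 20 mm from the bar's axis; the peg runs straight on for 42 mm to its round tip, in the rack's direction (-0.766, 0, 0.643)
- peg4_seat (a point): point on the axis of peg 4 (peg 1 at the rack's +y end, peg 5 at its -y end), 20 mm from the bar's axis; the peg runs straight on for 42 mm to its round tip, in the rack's direction (-0.766, 0, 0.643)
- peg5_seat (a point): point on the axis of peg 5 (peg 1 at the rack's +y end, peg 5 at its -y end), 20 mm from the bar's axis; the peg runs straight on for 42 mm to its round tip, in the rack's direction (-0.766, 0, 0.643)
- beaker: glass beaker, 70 mm wide, 90 mm high, standing at the -y side; bystander. Origin: centre of its underside
- reagent: white plastic reagent bottle, 60 mm wide, 140 mm high, standing at the +y side; bystander. Origin: centre of its underside
Not all that is in view belongs to the job. Leave any brown or orange look-alike of the plate5 alone. Leave any blue look-alike of the plate4 alone.

How it is judged:
By the outcome, as a careful person would: the job done as asked, in the order asked, and still so for the second after the job is handed in, with the robot touching nothing.
Of plate4, plate5 only 1 to 2 are there at a start; the rules pass over those that are not, and their reading is None.
At some moment in a run one of plate1, plate2, plate3, plate4, plate5 may be knocked a few centimetres aside while the robot is not near it.
Once in a run the grip may slacken for a moment while it holds something.
It also fails if it takes over 210 s, if anything falls off the work surface, if the arm or the gripper's body presses on something with over 40 N, if the wrist force passes 120 N, or if a joint passes its speed limit or range.

## Working session

There is one attempt and no reset: what is moved stays moved. The work goes in short steps, Python scripts to look and compute and a shell command to move; the robot and the scene stay as the last step left them, time stands still between calls to the robot, and variables do not carry over. Pictures are saved under pics/ and viewed, at most 14 in all, crops included, and the job is handed in when it is done.

```bash
ls; mkdir -p pics; python3 - <<'E'
from plant import env
import cv2
o=env.get_obs()
print(o['time'],o['position'],o['eef_rot'],o['grip_width'],env.hold_point_z)
for n in("scene","top"):
    s=env.snapshot(n);cv2.imwrite(f"pics/{n}0.png",s["pixels"][...,::-1]);print(n,s["camera_matrix"],s["R"],s["t"])
E
```

```text
pics
0.0 [0.149321   0.63235623 0.40370892] [[-9.73228428e-01  2.29839830e-01 -2.82136694e-04]
 [ 2.29839962e-01  9.73226780e-01 -1.79615032e-03]
 [-1.38243899e-04 -1.81291084e-03 -9.99998347e-01]] 0.08508517102809489 0.1547
scene [[622.66241974   0.         308.60245538]
 [  0.         622.66241974 248.1467496 ]
 [  0.           0.           1.        ]] [[-7.50126314e-03  9.99957875e-01  5.28945953e-03]
 [ 8.08916376e-01  9.17770098e-03 -5.87852079e-01]
 [-5.87875861e-01 -1.30902700e-04 -8.08951145e-01]] [-0.01629223 -0.29733068  2.11612615]
top [[434.23628937   0.         323.3444046 ]
 [  0.         434.23628937 237.16476032]
 [  0.           0.           1.        ]] [[ 1.27600142e-02 -9.99918585e-01  7.92272384e-05]
 [-9.93285332e-01 -1.26844782e-02 -1.14992840e-01]
 [ 1.14984483e-01  1.38861502e-03 -9.93366317e-01]] [0.01847566 0.52615184 1.13034035]
```

View pics/scene0.png

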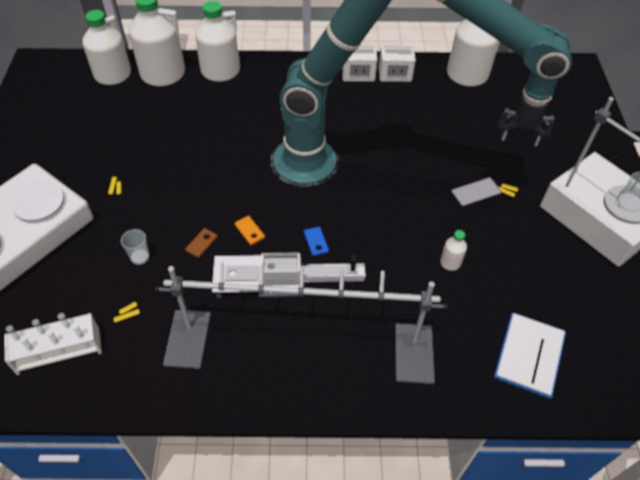

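View pics/top0.png

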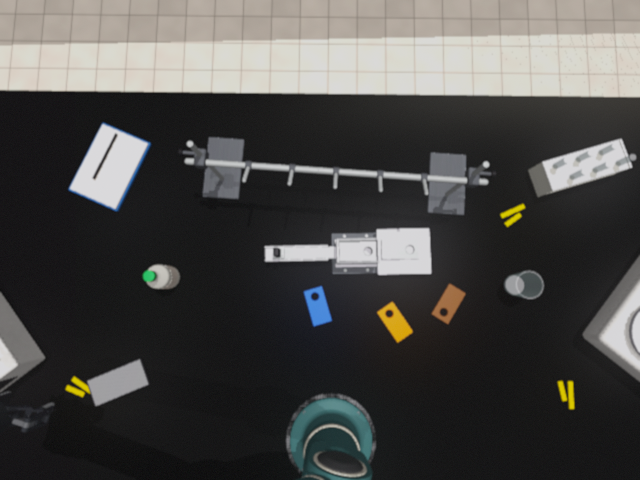

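The scene view shows the feeder shaft at about (280,272), tray at (238,273), grip at (353,262), and rail from (170,285) to (437,298). In the top view the shaft is at (355,252), tray (404,252), grip (277,252), and pegs at about (247,172), (291,175), (336,178), (381,181), (425,184).
Candidates for a plate: the plate on the tray at (410,250 top) with a hole, plates in the shaft at (368,251), the blue look-alike (318,306), the orange one (395,322), the brown one (449,304), and a grey slab without a hole (118,382). I choose the bare steel ones on the tray and in the shaft, and check them in a crop.

```bash
cat > h.py <<'E'
import numpy as np, cv2
from plant import env
def shot(n): return env.snapshot(n)
def ray(s,px):
    K=s["camera_matrix"];R=s["R"];t=s["t"]
    d=R.T@np.linalg.solve(K,[px[0],px[1],1.]);return -R.T@t,d
def onz(s,px,z):
    c,d=ray(s,px);return c+d*(z-c[2])/d[2]
def proj(s,X):
    p=s["camera_matrix"]@(s["R"]@np.asarray(X)+s["t"]);return p[:2]/p[2]
def fish(s,X):
    c=s["R"]@np.asarray(X)+s["t"];K=s["camera_matrix"];r=np.hypot(*c[:2]);th=np.arctan2(r,c[2])
    return K[:2,2]+K[0,0]*th*c[:2]/r
def fishz(s,px,z):
    K=s["camera_matrix"];d=(np.array(px)-K[:2,2])/K[0,0];r=np.hypot(*d)
    v=np.array([*(np.sin(r)*d/r),np.cos(r)]);d=s["R"].T@v;c=-s["R"].T@s["t"];return c+d*(z-c[2])/d[2]
E
python3 - <<'E'
import cv2,numpy as np
t=cv2.imread("pics/top0.png");s=cv2.imread("pics/scene0.png")
a=cv2.resize(t[145:285,255:455],(800,560),interpolation=cv2.INTER_CUBIC)
cv2.imwrite("pics/crop_top.png",a)
b=cv2.resize(s[220:320,160:440],(800,286),interpolation=cv2.INTER_CUBIC)
c=cv2.resize(s[245:300,200:310],(600,300),interpolation=cv2.INTER_CUBIC)
cv2.imwrite("pics/crop_sc.png",np.vstack([b,cv2.copyMakeBorder(c,0,0,0,200,cv2.BORDER_CONSTANT)]))
E
```

```text
(no output)
```

View pics/crop_top.png

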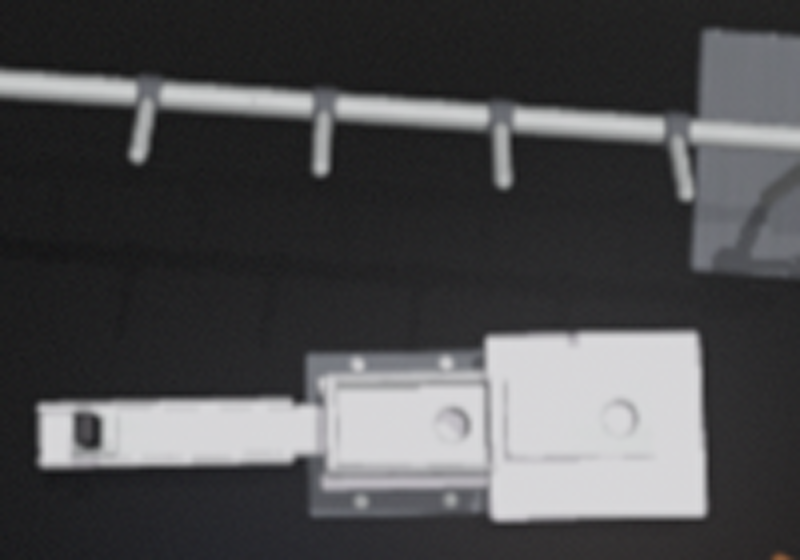

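View pics/crop_sc.png

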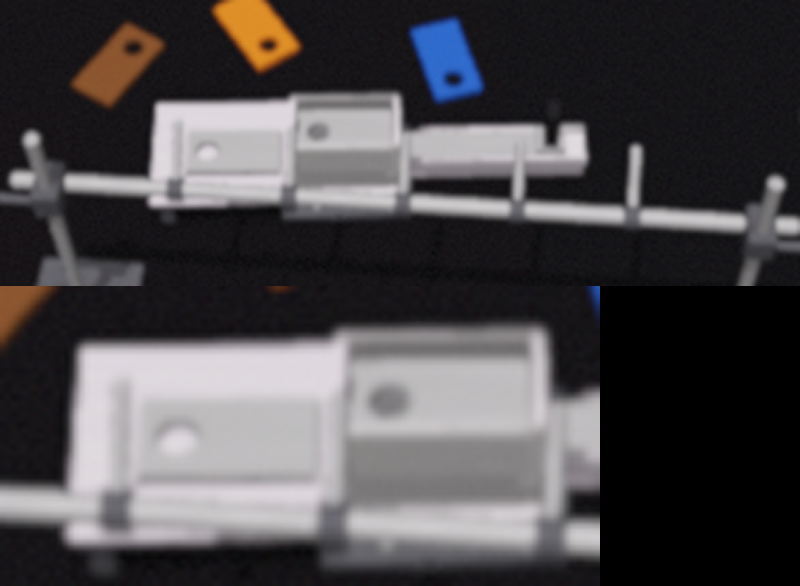

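The crop confirms it: a bare plate lies on the tray (hole at crop (619,417), full (409.6,249.1)), hole end away from the shaft, and a stack is in the shaft (top hole crop (452,425)). All pegs are free.

```bash
python3 - <<'E'
from h import *
np.set_printoptions(precision=4,suppress=True)
s=shot("top");c=shot("scene")
f=lambda x,y:(255+(x+.5)/4-.5,145+(y+.5)/4-.5)
g=lambda x,y:(200+x*110/600,245+(y-286)*55/300)
print("cams",-s["R"].T@s["t"],-c["R"].T@c["t"])
T=np.array([onz(s,f(*p),.045) for p in[(485,335),(697,332),(707,517),(492,521)]]);print("tray",T[:,:2].tolist(),T.mean(0))
a=T[[0,3]].mean(0)-T[[1,2]].mean(0);print("len",np.linalg.norm(a),"feeder +x yaw",np.degrees(np.arctan2(a[1],a[0])))
print("p5 hole",onz(s,f(619,417),.053),"end edge mid",onz(s,f(507,417),.053),"side edge",onz(s,f(580,458),.053))
print("grip top",onz(s,f(88,428),.112))
for z in(.069,.077):print("shaft hole",z,onz(s,f(452,425),z),onz(c,g(388,402),z))
def tri(A,B):
    (c1,d1),(c2,d2)=A,B;d1=d1/np.linalg.norm(d1);d2=d2/np.linalg.norm(d2)
    k=np.linalg.lstsq(np.c_[d1,-d2],c2-c1,rcond=None)[0];return (c1+k[0]*d1+c2+k[1]*d2)/2,np.linalg.norm(c1+k[0]*d1-c2-k[1]*d2)
print("tri shaft",tri(ray(s,f(452,425)),ray(c,g(388,402))))
print("tri p5",tri(ray(s,f(619,417)),ray(c,g(178,440))))
for n,b,t in[(2,(147,90),(138,158)),(3,(324,104),(320,172)),(4,(501,117),(503,184)),(5,(678,128),(686,195))]:
    print("peg",n,onz(s,f(*b),.215),onz(s,f(*t),.2549))
E
```

```text
cams [0.3924 0.0236 1.1833] [1.4844 0.0193 1.5371]
tray [[0.5493560916591442, -0.11347499039785477], [0.5531493726992331, -0.25369312583022646], [0.4312089101867212, -0.25837403066067005], [0.42681112458952875, -0.11790600471507262]] [ 0.4901 -0.1859  0.045 ]
len 0.14040282650445085 feeder +x yaw 91.67154800322484
p5 hole [ 0.4953 -0.2     0.053 ] end edge mid [ 0.4944 -0.1268  0.053 ] side edge [ 0.4682 -0.1743  0.053 ]
grip top [0.4789 0.1402 0.112 ]
shaft hole 0.069 [ 0.4873 -0.0893  0.069 ] [ 0.4826 -0.0874  0.069 ]
shaft hole 0.077 [ 0.4867 -0.0885  0.077 ] [ 0.4881 -0.0868  0.077 ]
tri shaft (array([ 0.4868, -0.0878,  0.0753]), np.float64(0.0017345929430049728))
tri p5 (array([ 0.4956, -0.1991,  0.0511]), np.float64(0.002450192253282561))
peg 2 [0.6648 0.1001 0.215 ] [0.6155 0.1011 0.2549]
peg 3 [ 0.6579 -0.0012  0.215 ] [0.609  0.0017 0.2549]
peg 4 [ 0.6516 -0.1023  0.215 ] [ 0.6036 -0.0981  0.2549]
peg 5 [ 0.6465 -0.2032  0.215 ] [ 0.5987 -0.1977  0.2549]
```

```bash
cat >> h.py <<'E'
from scipy.spatial.transform import Rotation as Ro
np.set_printoptions(precision=4,suppress=True)
def pose(yaw,tilt=0):
    "tool x at heading yaw (deg) when pointing down; tilt = fingers tipped away along -tool x"
    R=Ro.from_euler('z',yaw,degrees=True).as_matrix()@np.array([[1,0,0],[0,-1,0],[0,0,-1.]])
    return R@Ro.from_euler('y',-tilt,degrees=True).as_matrix()
def step(*targets,o=None):
    "targets: (TCP xyz, R) -> shift mm and rotvec in present tool axes"
    o=o or env.get_obs();R0=np.array(o["eef_rot"]);p=np.array(o["position"])
    for P,R in targets: print((R0.T@(np.array(P)-p)*1e3).round(1),Ro.from_matrix(R0.T@R).as_rotvec().round(4))
E
python3 - <<'E'
from h import *
print(pose(90.7),pose(180,50))
step(([.45,.25,.40],pose(130)),([.4948,-.1615,.30],pose(90.7)))
E
```

```text
[[-0.0122  0.9999  0.    ]
 [ 0.9999  0.0122  0.    ]
 [ 0.      0.     -1.    ]] [[-0.6428  0.      0.766 ]
 [ 0.      1.     -0.    ]
 [-0.766   0.     -0.6428]]
[-380.5 -303.1    4.4] [-0.0011  0.0004  0.6408]
[-518.7 -693.2  104.9] [-0.0009  0.0008  1.3267]
```

```bash
W='[[-380,-303,0],[0,0,0.64]]'; python3 -m handwheel '[[[-35,-28,0],[0,0,0.06]],[[-70,-56,0],[0,0,0.12]],[[-105,-84,0],[0,0,0.18]],[[-140,-112,0],[0,0,0.24]],[[-172,-138,0],[0,0,0.3]],[[-205,-164,0],[0,0,0.36]],[[-238,-190,0],[0,0,0.42]],[[-271,-216,0],[0,0,0.48]],[[-304,-242,0],[0,0,0.54]],[[-337,-270,0],[0,0,0.6]],[[-365,-290,0],[0,0,0.63]],[[-380,-303,0],[0,0,0.64]],[[-395,-340,10],[0,0,0.71]],[[-408,-379,20],[0,0,0.78]],[[-421,-418,30],[0,0,0.85]],[[-434,-457,40],[0,0,0.92]],[[-447,-496,50],[0,0,0.99]],[[-460,-534,60],[0,0,1.06]],[[-474,-570,70],[0,0,1.13]],[[-486,-605,80],[0,0,1.2]]]' 62
python3 - <<'E'
from h import *
step(([.4948,-.1615,.30],pose(90.7)))
E
```

```text
time: 1.87
position: [0.4832, -0.07, 0.3245]
eef_rot: [[-0.135, 0.991, 0.001], [0.991, 0.135, -0.0], [-0.0, 0.001, -1.0]]
contact_force: [1.2, 0.3, 0.2]
grip_width: 0.062
grip_force: 0.0
[-92.2  -0.9  24.5] [0.001  0.0001 0.123 ]
```

```bash
python3 -m handwheel '[[[-30,0,8],[0,0,0.04]],[[-60,0,16],[0,0,0.08]],[[-85,-1,22],[0,0,0.11]],[[-92,-1,24.5],[0,0,0.123]],[[-92,-1,24.5],[0,0,0.123]],[[-92,-1,24.5],[0,0,0.123]]]'
python3 - <<'E'
from h import *
s=shot("wrist");cv2.imwrite("pics/w1.png",s["pixels"][...,::-1]);print(s["camera_matrix"],s["R"],s["t"])
o=env.get_obs();print(o["position"],fish(s,[.4953,-.2,.053]),fish(s,[.4944,-.1268,.053]))
step(([.4948,-.1615,.25],pose(90.7)))
E
```

```text
time: 2.37
position: [0.495, -0.1586, 0.3]
eef_rot: [[-0.016, 1.0, -0.001], [1.0, 0.016, 0.001], [0.001, -0.001, -1.0]]
contact_force: [0.8, 1.1, -0.0]
grip_width: 0.0621
grip_force: 0.0
[[371.6483   0.     327.0253]
 [  0.     371.6483 236.9021]
 [  0.       0.       1.    ]] [[ 0.9999  0.0151 -0.0015]
 [ 0.0148 -0.95    0.3118]
 [ 0.0032 -0.3118 -0.9501]] [-0.4917 -0.1657  0.2305]
[ 0.4952 -0.1579  0.3002] [327.7247 309.3559] [328.1467 201.133 ]
[-3.7 -0.4 50.2] [-0.0003 -0.001   0.0056]
```

View pics/w1.png

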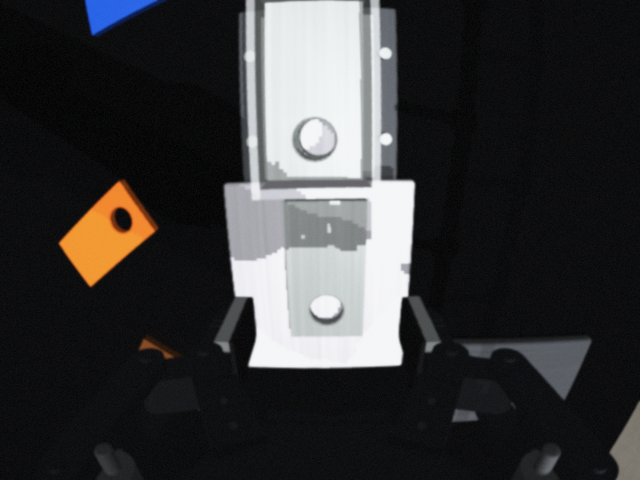

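The wrist view shows plate5's hole at (326,307) against a predicted (328,309), and its shaft-side end at row 200, so the positions agree to about 1 mm. Descending.

```bash
python3 -m handwheel '[[[-2,0,20],[0,0,0.006]],[[-4,0,40],[0,0,0.006]],[[-4,0,55],[0,0,0.006]],[[-4,0,68],[0,0,0.006]],[[-4,0,76],[0,0,0.006]],[[-4,0,80],[0,0,0.006]],[[-4,0,81],[0,0,0.006]],[[-4,0,81],[0,0,0.006]]]'
python3 -m handwheel '[[[0,0,1],[0,0,0]],[[0,0,2],[0,0,0]],[[0,0,3],[0,0,0]],[[0,0,3.5],[0,0,0]],[[0,0,3.5],[0,0,0]]]'
```

```text
time: 3.08
position: [0.4954, -0.1629, 0.2194]
eef_rot: [[-0.01, 1.0, 0.0], [1.0, 0.01, 0.0], [0.0, 0.0, -1.0]]
contact_force: [-0.3, -1.2, -0.0]
grip_width: 0.0621
grip_force: 0.0
time: 3.5
position: [0.4952, -0.1631, 0.2158]
eef_rot: [[-0.01, 1.0, 0.0], [1.0, 0.01, 0.0], [0.0, 0.0, -1.0]]
contact_force: [-0.0, -0.1, -0.2]
grip_width: 0.0623
grip_force: 0.0
```

```bash
python3 -m handwheel '[[[0,0,0],[0,0,0]],[[0,0,0],[0,0,0]],[[0,0,0],[0,0,0]],[[0,0,0],[0,0,0]],[[0,0,0],[0,0,0]],[[0,0,0],[0,0,0]]]' 30
python3 -m handwheel '[[[0,0,-2],[0,0,0]],[[0,0,-6],[0,0,0]],[[0,0,-14],[0,0,0]],[[0,0,-30],[0,0,0]],[[0,0,-50],[0,0,0]],[[0,0,-75],[0,0,0]],[[0,0,-100],[0,0,0]],[[0,0,-120],[0,0,0]],[[0,0,-130],[0,0,0]],[[0,0,-130],[0,0,0]]]'
python3 - <<'E'
from h import *
s=shot("wrist");cv2.imwrite("pics/w2.png",s["pixels"][...,::-1])
E
```

```text
time: 4.0
position: [0.4951, -0.1632, 0.2162]
eef_rot: [[-0.01, 1.0, 0.0], [1.0, 0.01, 0.0], [0.0, 0.0, -1.0]]
contact_force: [-1.7, 0.1, 5.2]
grip_width: 0.048
grip_force: 61.8
time: 4.83
position: [0.4957, -0.1634, 0.348]
eef_rot: [[-0.01, 1.0, 0.005], [1.0, 0.01, -0.0], [-0.0, 0.005, -1.0]]
contact_force: [1.4, 0.1, -1.3]
grip_width: 0.0478
grip_force: 66.4
```

View pics/w2.png

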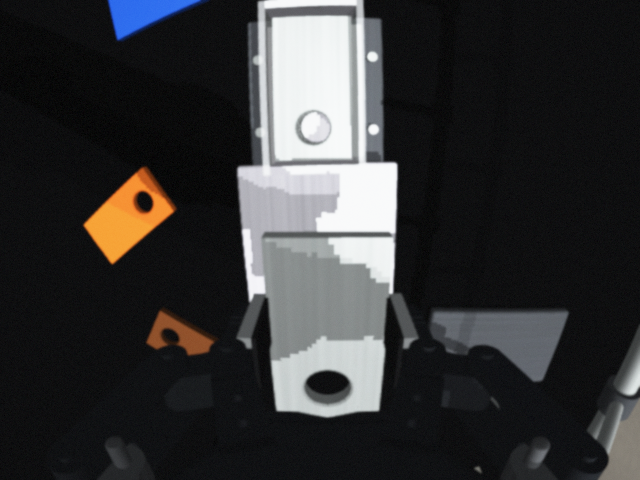

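Held: the plate's hole is at (328,386), plate square between the pads. Now cross-check the pegs in both views.

```bash
python3 - <<'E'
from h import *
w=shot("wrist");o=env.get_obs();R=np.array(o["eef_rot"]);p=np.array(o["position"])
X=fishz(w,(328,384),p[2]-.163);print("hole in tool",R.T@(X-p))
s=shot("top");c=shot("scene")
f=lambda x,y:(255+(x+.5)/4-.5,145+(y+.5)/4-.5)
g=lambda x,y:(160+(x+.5)/2.857-.5,220+(y+.5)/2.86-.5)
for n,b in[(1,(633,214)),(2,(517,208)),(3,(402,202)),(4,(289,195)),(5,(175,188))]: print(n,"base scene",onz(c,g(*b),.215))
for n,b in[(1,(635,149)),(2,(520,146)),(5,(179,126))]: print(n,"tip scene",onz(c,g(*b),.2549))
# bar centreline in top image by mask, columns
G=s["pixels"].min(2);G2=c["pixels"].min(2)
cv2.imwrite("pics/pt.png",cv2.resize(np.ascontiguousarray(s["pixels"][150:205,225:445,::-1]),(800,200),interpolation=cv2.INTER_CUBIC))
cv2.imwrite("pics/ps.png",cv2.resize(np.ascontiguousarray(c["pixels"][260:310,205:405,::-1]),(800,200),interpolation=cv2.INTER_CUBIC))
a=cv2.imread("pics/pt.png");b=cv2.imread("pics/ps.png")
a=np.clip(a*1.3,0,255).astype(np.uint8);cv2.imwrite("pics/pegs.png",np.vstack([a,np.clip(b*.9,0,255).astype(np.uint8)]))
E
```

```text
hole in tool [-0.0358  0.0006  0.163 ]
1 base scene [0.6643 0.2011 0.215 ]
2 base scene [0.6593 0.1001 0.215 ]
3 base scene [ 0.6542 -0.0005  0.215 ]
4 base scene [ 0.648  -0.0998  0.215 ]
5 base scene [ 0.6419 -0.2004  0.215 ]
1 tip scene [0.6229 0.2014 0.2549]
2 tip scene [0.6209 0.1017 0.2549]
5 tip scene [ 0.6032 -0.196   0.2549]
```

View pics/pegs.png

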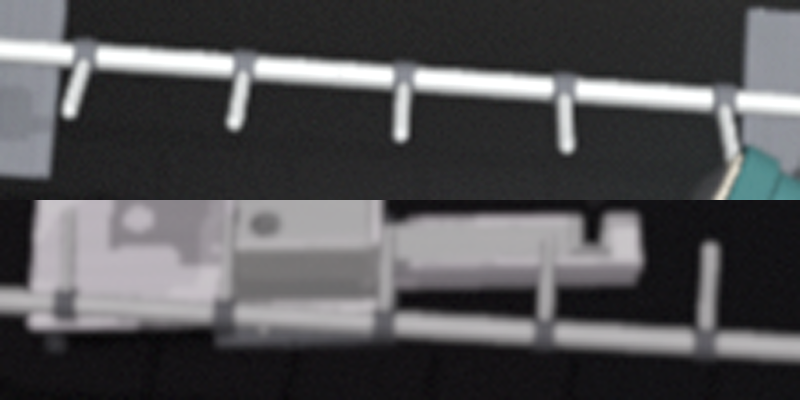

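```bash
cat >> h.py <<'E'
def tri(A,B):
    (c1,d1),(c2,d2)=A,B;d1=d1/np.linalg.norm(d1);d2=d2/np.linalg.norm(d2)
    k=np.linalg.lstsq(np.c_[d1,-d2],c2-c1,rcond=None)[0];return (c1+k[0]*d1+c2+k[1]*d2)/2,np.linalg.norm(c1+k[0]*d1-c2-k[1]*d2)
E
python3 - <<'E'
from h import *
s=shot("top");c=shot("scene");k=220/800
f=lambda x,y:(225+(x+.5)*k-.5,150+(y+.5)*k-.5)
g=lambda x,y:(205+(x+.5)/4-.5,260+(y-200+.5)/4-.5)
for n,a,b in[(1,(85,54),(707,340)),(2,(243,66),(545,332)),(3,(404,77),(383,323)),(4,(565,88),(225,315)),(5,(726,99),(66,305))]:
    print(n,*tri(ray(s,f(*a)),ray(c,g(*b))),onz(s,f(*a),.215))
for n,a,b in[(1,(70,113),(710,245)),(2,(235,124),(547,240))]:print("tip",n,*tri(ray(s,f(*a)),ray(c,g(*b))))
for n,a in enumerate([(70,113),(235,124),(400,136),(567,148)]):print(n+1,onz(s,f(*a),.2549))
E
```

```text
1 [0.6682 0.1996 0.2204] 0.0021769022825762663 [0.6698 0.1995 0.215 ]
2 [0.6623 0.1    0.2187] 0.0008437002139819602 [0.6633 0.0999 0.215 ]
3 [ 0.6566 -0.0009  0.2185] 0.0008862565112235229 [ 0.6575 -0.0014  0.215 ]
4 [ 0.651  -0.1008  0.2176] 0.0029008815681122423 [ 0.6517 -0.1026  0.215 ]
5 [ 0.6451 -0.201   0.2185] 0.003530788899407675 [ 0.6459 -0.2036  0.215 ]
tip 1 [0.6215 0.2008 0.2564] 0.0020359242462844804
tip 2 [0.6167 0.101  0.2535] 0.00018210226777840455
1 [0.6218 0.2001 0.2549]
2 [0.6164 0.1008 0.2549]
3 [0.6103 0.0016 0.2549]
4 [ 0.6042 -0.0985  0.2549]
```

```bash
cat >> h.py <<'E'
TIP={1:[.6220,.2005,.2552],2:[.6163,.1010,.2552],3:[.6103,.0012,.2552],4:[.6045,-.0985,.2552],5:[.5987,-.1983,.2552]}
PSI=-3.3;D=np.array([-.7648,.0441,.6428])
def hang(n,past,h,tilt=50):
    "TCP pose putting the hole (tool-frame h) 'past' m down the peg from its tip"
    R=pose(180+PSI,tilt);return (np.array(TIP[n])-past*D-R@np.array(h)),R
E
python3 - <<'E'
from h import *
h=(-.0365,0,.167)
for q in(-.015,.02):print(hang(3,q,h)[0])
step(([.42,-.08,.42],pose(130)),([.42,.0,.42],pose(176.7)),([.42,.0,.38],pose(176.7,50)),hang(3,-.02,h))
E
```

```text
[0.4477 0.0106 0.3442]
[0.4745 0.009  0.3217]
[ 83.7 -74.1 -75.4] [-0.0024 -0.0011 -0.6882]
[163.7 -73.3 -75.4] [-0.0019 -0.0021 -1.5033]
[163.7 -73.2 -35.4] [-0.6543 -0.7001 -1.3986]
[174.2 -49.2  -2.9] [-0.6543 -0.7001 -1.3986]
```

```bash
python3 -m handwheel '[[[5,-5,-10],[0,0,-0.04]],[[15,-15,-25],[0,0,-0.12]],[[25,-25,-40],[0,0,-0.22]],[[38,-36,-55],[0,0,-0.33]],[[50,-48,-65],[0,0,-0.44]],[[65,-60,-75],[0,0,-0.55]],[[80,-70,-75],[0,0,-0.66]],[[95,-74,-75],[0,0,-0.77]],[[110,-74,-75],[0,0,-0.88]],[[122,-74,-75],[0,0,-0.99]],[[134,-74,-75],[0,0,-1.1]],[[144,-74,-75],[0,0,-1.21]],[[153,-74,-75],[0,0,-1.32]],[[160,-74,-75],[0,0,-1.42]],[[164,-74,-75],[0,0,-1.48]],[[164,-74,-75],[0,0,-1.503]],[[164,-74,-75],[0,0,-1.503]]]'
python3 -m handwheel '[[[0,0,3],[0,-0.06,0]],[[0,0,6],[0,-0.15,0]],[[0,0,10],[0,-0.25,0]],[[0,0,14],[0,-0.35,0]],[[0,0,18],[0,-0.45,0]],[[0,0,22],[0,-0.55,0]],[[0,0,26],[0,-0.65,0]],[[0,0,30],[0,-0.74,0]],[[0,0,35],[0,-0.82,0]],[[0,0,38],[0,-0.86,0]],[[0,0,40],[0,-0.873,0]],[[0,0,40],[0,-0.873,0]]]'
python3 - <<'E'
from h import *
h=(-.0365,0,.167)
print(env.get_obs()["joint_pos"]);step(hang(3,-.02,h),hang(3,.02,h))
w=shot("wrist");cv2.imwrite("pics/w3.png",w["pixels"][...,::-1])
print([fish(w,np.array(TIP[i])-k*D) for i in(2,3,4) for k in (0,.062)])
E
```

```text
time: 6.55
position: [0.4194, 0.0, 0.4201]
eef_rot: [[-0.998, 0.058, -0.001], [0.058, 0.998, -0.001], [0.001, -0.001, -1.0]]
contact_force: [-0.1, -0.7, -2.0]
grip_width: 0.048
grip_force: 66.4
time: 7.55
position: [0.4209, -0.0081, 0.3881]
eef_rot: [[-0.722, 0.103, 0.684], [0.046, 0.994, -0.101], [-0.69, -0.042, -0.722]]
contact_force: [0.7, 0.4, -2.0]
grip_width: 0.0478
grip_force: 66.4
[-25.2703  -1.9035  18.2921 137.3838  81.5974  11.1495   1.1874]
[12.4 22.9 43.2] [-0.062  -0.111  -0.0006]
[ 7.9 25.4 82.9] [-0.062  -0.111  -0.0006]
[array([528.5241, 326.2114]), array([496.8645, 294.5225]), array([382.4809, 330.2123]), array([376.3622, 295.1525]), array([225.9167, 323.9441]), array([250.1053, 291.541 ])]
```

View pics/w3.png

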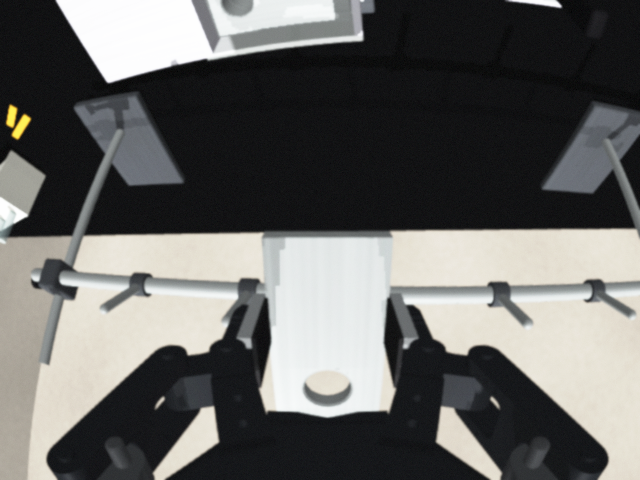

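The wrist view shows peg 2's tip at (528,323) (predicted (528,326)) and peg 4's at (225,320) (predicted (226,324)), so the pegs are located well. But 50° of tilt runs the arm against its joint 4 and 6 limits, so I use 38°, which the hole's clearance allows.

```bash
python3 - <<'E'
from h import *
h=(-.0365,0,.167)
print(hang(3,-.02,h,38)[0]);step(hang(3,-.02,h,38),hang(3,.02,h,38))
E
```

```text
[0.4636 0.0097 0.3772]
[-22.8  22.6  35.2] [-0.0619  0.0992 -0.0067]
[-27.2  25.1  74.9] [-0.0619  0.0992 -0.0067]
```

```bash
python3 -m handwheel '[[[-8,8,10],[-0.02,0.03,0]],[[-16,16,22],[-0.04,0.06,-0.003]],[[-22,22,34],[-0.06,0.098,-0.007]],[[-23,22.5,35],[-0.062,0.099,-0.007]],[[-23,22.5,35],[-0.062,0.099,-0.007]],[[-23,22.5,35],[-0.062,0.099,-0.007]]]'
python3 - <<'E'
from h import *
h=(-.0365,0,.167)
print(env.get_obs()["joint_pos"]);step(hang(3,-.02,h,38),hang(3,.02,h,38))
E
```

```text
time: 8.1
position: [0.4645, 0.0099, 0.3777]
eef_rot: [[-0.788, 0.057, 0.612], [0.045, 0.998, -0.035], [-0.613, 0.0, -0.79]]
contact_force: [-0.7, 0.1, -2.3]
grip_width: 0.0478
grip_force: 66.4
[-18.8601   4.5873  12.1783 131.0378  37.0341   8.8893  44.79  ]
[ 1.  -0.3 -0.1] [ 0.0003 -0.0027  0.0004]
[-7.5 -0.3 39. ] [ 0.0003 -0.0027  0.0004]
```

```bash
python3 -m handwheel '[[[0,0,6],[0,0,0]],[[-1.5,0,12],[0,0,0]],[[-3,0,18],[0,0,0]],[[-4.5,0,24],[0,0,0]],[[-6,0,30],[0,0,0]],[[-7,0,35],[0,0,0]],[[-7.5,0,39],[0,0,0]],[[-7.5,0,39],[0,0,0]]]'
python3 - <<'E'
from h import *
h=(-.0365,0,.167)
step(hang(3,.02,h,38))
w=shot("wrist");c=shot("scene");a=w["pixels"][180:480,120:540,::-1];b=cv2.resize(c["pixels"][240:320,220:360,::-1],(420,240),interpolation=cv2.INTER_CUBIC)
cv2.imwrite("pics/w4.png",np.vstack([a,b]))
E
```

```text
time: 8.77
position: [0.4937, 0.0079, 0.3513]
eef_rot: [[-0.788, 0.057, 0.613], [0.044, 0.998, -0.035], [-0.614, -0.001, -0.79]]
contact_force: [0.1, -0.6, -2.5]
grip_width: 0.0476
grip_force: 66.4
[-0.5  0.   0.2] [ 0.0001 -0.0025  0.0011]
```

View pics/w4.png

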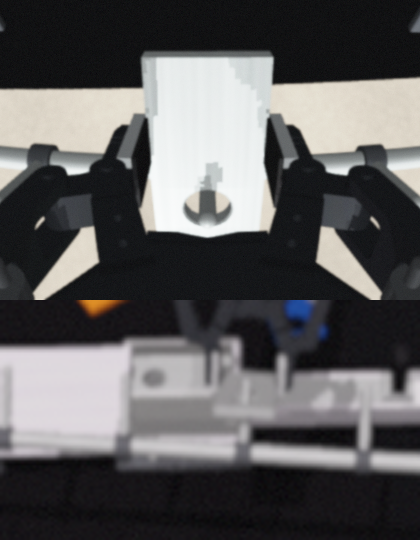

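The wrist view shows the peg through the middle of the hole (crop (208,200)). Releasing.

```bash
python3 -m handwheel '[[[0,0,0],[0,0,0]],[[0,0,0],[0,0,0]],[[0,0,0],[0,0,0]],[[0,0,0],[0,0,0]],[[0,0,0],[0,0,0]],[[0,0,0],[0,0,0]],[[0,0,0],[0,0,0]],[[0,0,0],[0,0,0]]]' 66
python3 -m handwheel '[[[0,0,-15],[0,0,0]],[[0,0,-35],[0,0,0]],[[0,0,-55],[0,0,0]],[[0,0,-75],[0,0,0]],[[0,0,-90],[0,0,0]],[[0,0,-100],[0,0,0]],[[0,0,-100],[0,0,0]]]'
python3 - <<'E'
from h import *
c=shot("scene");t=shot("top");b=cv2.resize(c["pixels"][230:330,160:440,::-1],(700,250),interpolation=cv2.INTER_CUBIC)
a=cv2.resize(t["pixels"][140:280,240:460,::-1],(500,318),interpolation=cv2.INTER_CUBIC)
cv2.imwrite("pics/v5.png",np.vstack([b,cv2.copyMakeBorder(a,0,0,0,200,cv2.BORDER_CONSTANT)]))
E
```

```text
time: 9.53
position: [0.4938, 0.0087, 0.3522]
eef_rot: [[-0.787, 0.055, 0.614], [0.043, 0.998, -0.034], [-0.615, -0.0, -0.789]]
contact_force: [0.8, -0.1, 0.2]
grip_width: 0.0659
grip_force: 0.0
time: 10.12
position: [0.4319, 0.012, 0.4327]
eef_rot: [[-0.785, 0.056, 0.617], [0.043, 0.998, -0.035], [-0.618, -0.001, -0.786]]
contact_force: [0.3, -0.2, 0.2]
grip_width: 0.0663
grip_force: 0.0
```

View pics/v5.png

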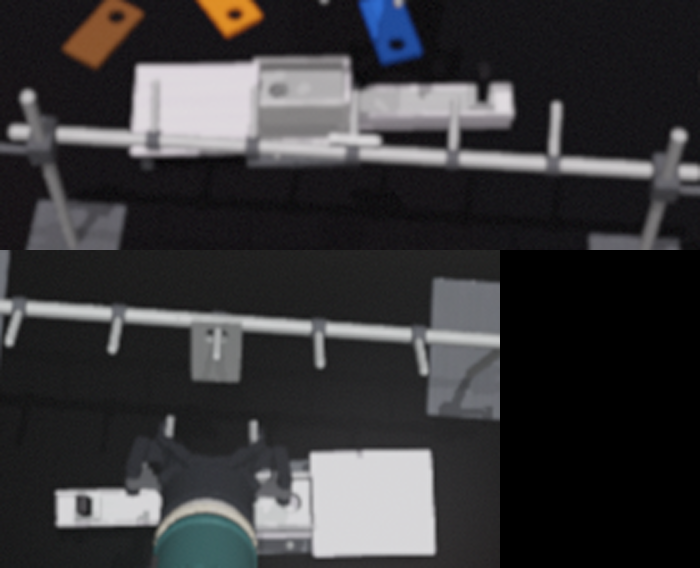

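The pictures show plate5 hanging on peg 3 (lower picture (217,345)), the tray empty and the other pegs free. Next the slide.

```bash
python3 - <<'E'
from h import *
step(([.43,.012,.43],pose(176.7)),([.479,.140,.36],pose(91.85)))
o=dict(env.get_obs());o["eef_rot"]=pose(176.7);o["position"]=[.43,.012,.43];step(([.479,.140,.33],pose(91.85)),o=o)
E
```

```text
[ 2.6 -0.  -0.6] [-0.      0.6632  0.0023]
[ 12.7 130.6  80.2] [0.4898 0.5359 1.4243]
[-41.6 130.6 100. ] [0.     0.     1.4809]
```

```bash
python3 -m handwheel '[[[0,0,0],[0,0.06,0]],[[0,0,0],[0,0.16,0]],[[1,0,0],[0,0.27,0]],[[1,0,0],[0,0.38,0]],[[2,0,0],[0,0.48,0]],[[2,0,0],[0,0.57,0]],[[2,0,0],[0,0.64,0]],[[2,0,0],[0,0.663,0]],[[2,0,0],[0,0.663,0]]]' 40
python3 -m handwheel '[[[0,5,3],[0,0,0.04]],[[-2,12,8],[0,0,0.12]],[[-5,22,14],[0,0,0.22]],[[-8,33,20],[0,0,0.33]],[[-12,45,28],[0,0,0.44]],[[-16,57,36],[0,0,0.55]],[[-20,68,44],[0,0,0.66]],[[-24,80,52],[0,0,0.77]],[[-28,90,60],[0,0,0.88]],[[-31,100,68],[0,0,0.99]],[[-34,109,76],[0,0,1.1]],[[-37,116,84],[0,0,1.21]],[[-39,122,90],[0,0,1.32]],[[-41,127,95],[0,0,1.42]],[[-41.5,130.5,100],[0,0,1.481]],[[-41.5,130.5,100],[0,0,1.481]],[[-41.5,130.5,100],[0,0,1.481]]]'
python3 - <<'E'
from h import *
w=shot("wrist")["pixels"];g=w.max(2)
s=shot("wrist");print(fish(s,[.479,.140,.112]))
x,y=map(int,fish(s,[.479,.140,.112]));cv2.imwrite("pics/w6.png",cv2.resize(np.ascontiguousarray(w[y-110:y+110,x-130:x+130,::-1]),(780,600)))
step(([.479,.140,.25],pose(91.85)))
E
```

```text
time: 10.97
position: [0.4315, 0.012, 0.4286]
eef_rot: [[-0.998, 0.055, -0.002], [0.055, 0.998, -0.001], [0.002, -0.001, -1.0]]
contact_force: [0.7, 0.3, -0.4]
grip_width: 0.0401
grip_force: 0.0
time: 12.38
position: [0.4791, 0.1403, 0.3292]
eef_rot: [[-0.037, 0.999, -0.001], [0.999, 0.037, -0.001], [-0.001, -0.001, -1.0]]
contact_force: [1.1, 0.5, 0.4]
grip_width: 0.0399
grip_force: 0.0
[327.843  269.4784]
[ 0.1 -0.3 79.7] [-0.      0.0005  0.004 ]
```

View pics/w6.png

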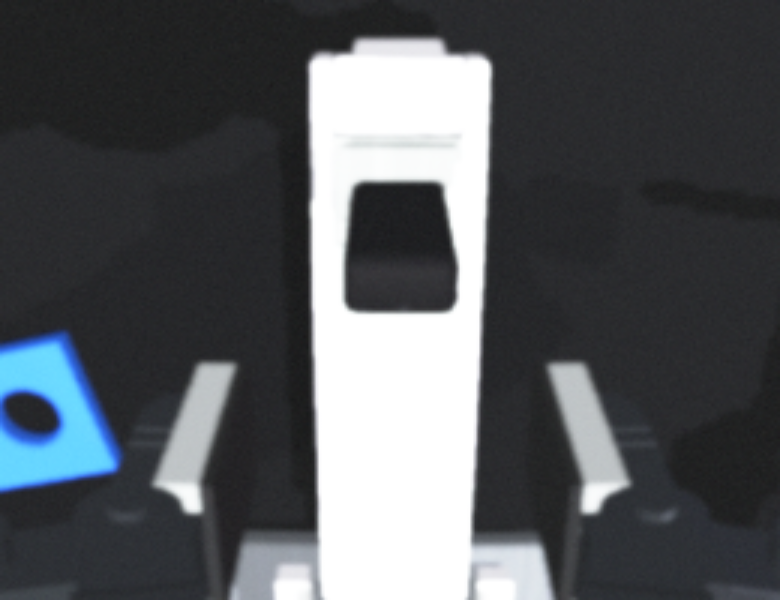

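The crop shows the black grip: its top face is centred at crop (402,284), i.e. about full pixel (331,263), a few mm from prediction. The pads stand either side of it.

```bash
python3 - <<'E'
from h import *
s=shot("wrist");x0,y0=327-130,269-110
P=fishz(s,(x0+402/3,y0+284*220/600),.112);print(P)
for q in[(346,284),(457,284),(402,258),(402,310)]:print(fishz(s,(x0+q[0]/3,y0+q[1]*220/600),.112))
step(([P[0],P[1],.25],pose(91.85)))
E
```

```text
[0.4807 0.1436 0.112 ]
[0.4706 0.1432 0.112 ]
[0.4907 0.144  0.112 ]
[0.4805 0.1492 0.112 ]
[0.481  0.1379 0.112 ]
[ 3.7  1.5 79.9] [0.0001 0.0004 0.0034]
```

```bash
python3 -m handwheel '[[[3.5,1.5,15],[0,0,0.003]],[[3.5,1.5,35],[0,0,0.003]],[[3.5,1.5,55],[0,0,0.003]],[[3.5,1.5,70],[0,0,0.003]],[[3.5,1.5,78],[0,0,0.003]],[[3.5,1.5,80],[0,0,0.003]],[[3.5,1.5,80],[0,0,0.003]]]'
python3 -m handwheel '[[[0,0,0],[0,0,0]],[[0,0,0],[0,0,0]],[[0,0,0],[0,0,0]],[[0,0,0],[0,0,0]],[[0,0,0],[0,0,0]]]' 5
python3 -m handwheel '[[[-5,0,0],[0,0,0]],[[-12,0,0],[0,0,0]],[[-20,0,0],[0,0,0]],[[-28,0,0],[0,0,0]],[[-36,0,0],[0,0,0]],[[-44,0,0],[0,0,0]],[[-52,0,0],[0,0,0]],[[-60,0,0],[0,0,0]],[[-68,0,0],[0,0,0]],[[-76,0,0],[0,0,0]],[[-84,0,0],[0,0,0]],[[-92,0,0],[0,0,0]],[[-100,0,0],[0,0,0]],[[-106,0,0],[0,0,0]],[[-110,0,0],[0,0,0]],[[-113,0,0],[0,0,0]],[[-115,0,0],[0,0,0]],[[-117,0,0],[0,0,0]],[[-118,0,0],[0,0,0]],[[-118,0,0],[0,0,0]]]'
```

```text
time: 13.12
position: [0.4808, 0.1435, 0.2496]
eef_rot: [[-0.032, 0.999, -0.001], [0.999, 0.032, -0.0], [-0.0, -0.001, -1.0]]
contact_force: [-0.7, 0.2, -0.0]
grip_width: 0.0402
grip_force: 0.0
time: 13.53
position: [0.4805, 0.1438, 0.2508]
eef_rot: [[-0.032, 0.999, -0.0], [0.999, 0.032, -0.0], [-0.0, -0.0, -1.0]]
contact_force: [-3.4, -0.3, 5.9]
grip_width: 0.0209
grip_force: 59.3
time: 15.2
position: [0.4842, 0.0277, 0.2507]
eef_rot: [[-0.033, 0.999, -0.0], [0.999, 0.033, 0.002], [0.002, -0.0, -1.0]]
contact_force: [-4.9, 7.0, 6.8]
grip_width: 0.0211
grip_force: 60.8
```

```bash
python3 -m handwheel '[[[-1,0,0],[0,0,0]],[[-2,0,0],[0,0,0]],[[-3,0,0],[0,0,0]],[[-3,0,0],[0,0,0]],[[-3,0,0],[0,0,0]]]'
python3 -m handwheel '[[[-1,0,0],[0,0,0]],[[-2,0,0],[0,0,0]],[[-2,0,0],[0,0,0]],[[-2,0,0],[0,0,0]]]'
python3 -m handwheel '[[[-1,0,0],[0,0,0]],[[-2,0,0],[0,0,0]],[[-2,0,0],[0,0,0]],[[-2,0,0],[0,0,0]]]'
```

```text
time: 15.62
position: [0.4842, 0.0248, 0.2507]
eef_rot: [[-0.034, 0.999, -0.0], [0.999, 0.034, 0.002], [0.002, -0.0, -1.0]]
contact_force: [-5.1, 7.4, 6.6]
grip_width: 0.0212
grip_force: 60.8
time: 15.95
position: [0.4843, 0.0229, 0.2507]
eef_rot: [[-0.034, 0.999, -0.0], [0.999, 0.034, 0.002], [0.002, -0.0, -1.0]]
contact_force: [-4.6, 8.0, 7.0]
grip_width: 0.0213
grip_force: 60.8
time: 16.28
position: [0.4843, 0.0226, 0.2507]
eef_rot: [[-0.035, 0.999, -0.0], [0.999, 0.035, 0.004], [0.004, 0.0, -1.0]]
contact_force: [-4.5, 13.5, 5.9]
grip_width: 0.0214
grip_force: 60.7
```

```bash
python3 -m handwheel '[[[5,0,0],[0,0,0]],[[12,0,0],[0,0,0]],[[20,0,0],[0,0,0]],[[28,0,0],[0,0,0]],[[36,0,0],[0,0,0]],[[44,0,0],[0,0,0]],[[52,0,0],[0,0,0]],[[60,0,0],[0,0,0]],[[68,0,0],[0,0,0]],[[76,0,0],[0,0,0]],[[84,0,0],[0,0,0]],[[92,0,0],[0,0,0]],[[100,0,0],[0,0,0]],[[107,0,0],[0,0,0]],[[114,0,0],[0,0,0]],[[120,0,0],[0,0,0]],[[125,0,0],[0,0,0]],[[128,0,0],[0,0,0]],[[130,0,0],[0,0,0]],[[131,0,0],[0,0,0]]]'
python3 -m handwheel '[[[1,0,0],[0,0,0]],[[2,0,0],[0,0,0]],[[2,0,0],[0,0,0]],[[2,0,0],[0,0,0]]]'
python3 -m handwheel '[[[1,0,0],[0,0,0]],[[2,0,0],[0,0,0]],[[2,0,0],[0,0,0]],[[2,0,0],[0,0,0]]]'
```

```text
time: 17.95
position: [0.4804, 0.1495, 0.2507]
eef_rot: [[-0.032, 0.999, -0.0], [0.999, 0.032, -0.001], [-0.001, -0.0, -1.0]]
contact_force: [-4.1, -1.8, 8.6]
grip_width: 0.0216
grip_force: 60.9
time: 18.28
position: [0.4803, 0.1513, 0.2507]
eef_rot: [[-0.032, 0.999, -0.001], [0.999, 0.032, -0.001], [-0.001, -0.001, -1.0]]
contact_force: [-4.5, -0.8, 8.5]
grip_width: 0.0213
grip_force: 60.9
time: 18.62
position: [0.4803, 0.1533, 0.2507]
eef_rot: [[-0.032, 0.999, -0.001], [0.999, 0.032, -0.001], [-0.001, -0.001, -1.0]]
contact_force: [-4.5, -1.4, 8.4]
grip_width: 0.0211
grip_force: 60.9
```

```bash
python3 -m handwheel '[[[1,0,0],[0,0,0]],[[2,0,0],[0,0,0]],[[2,0,0],[0,0,0]],[[2,0,0],[0,0,0]]]'
python3 -m handwheel '[[[1,0,0],[0,0,0]],[[2,0,0],[0,0,0]],[[2,0,0],[0,0,0]],[[2,0,0],[0,0,0]]]'
```

```text
time: 18.95
position: [0.4803, 0.1539, 0.2507]
eef_rot: [[-0.031, 1.0, -0.001], [1.0, 0.031, -0.003], [-0.003, -0.001, -1.0]]
contact_force: [-3.8, -6.0, 9.6]
grip_width: 0.0211
grip_force: 61.2
time: 19.28
position: [0.4804, 0.1543, 0.2507]
eef_rot: [[-0.03, 1.0, -0.002], [1.0, 0.03, -0.006], [-0.006, -0.002, -1.0]]
contact_force: [-5.0, -11.3, 11.6]
grip_width: 0.0213
grip_force: 61.4
```

```bash
python3 -m handwheel '[[[-2,0,0],[0,0,0]],[[-2,0,0],[0,0,0]],[[-2,0,0],[0,0,0]],[[-2,0,0],[0,0,0]],[[-2,0,0],[0,0,0]]]' 62
python3 -m handwheel '[[[-2,0,-10],[0,0,0]],[[-2,0,-30],[0,0,0]],[[-2,0,-45],[0,0,0]],[[-15,0,-50],[0,0,0]],[[-40,0,-50],[0,0,0]],[[-70,0,-50],[0,0,0]],[[-100,0,-50],[0,0,0]],[[-130,0,-50],[0,0,0]],[[-160,0,-50],[0,0,0]],[[-190,0,-50],[0,0,0]],[[-220,0,-50],[0,0,0]],[[-250,0,-50],[0,0,0]],[[-275,0,-50],[0,0,0]],[[-295,0,-50],[0,0,0]],[[-308,0,-50],[0,0,0]],[[-314,0,-50],[0,0,0]],[[-314,0,-50],[0,0,0]],[[-314,0,-50],[0,0,0]]]'
python3 - <<'E'
from h import *
import pickle
s=shot("wrist");o=env.get_obs();cv2.imwrite("pics/w7.png",s["pixels"][...,::-1]);pickle.dump((s,o),open("w7.pkl","wb"))
ex=np.array([-.0323,.9995,0]);c=np.array([.4907,-.1703,.053]);ey=np.array([-.9995,-.0323,0])
print("pred hole",fish(s,c-.0265*ex),[fish(s,c+a*ex+b*ey).round() for a,b in((.0475,.025),(.0475,-.025),(-.0475,-.025),(-.0475,.025))])
for f in("pics/w1.png","pics/w7.png"):
    g=cv2.cvtColor(cv2.imread(f),cv2.COLOR_BGR2GRAY);print(f)
    print(g[230:350:8,270:390:8])
E
```

```text
time: 19.7
position: [0.4803, 0.156, 0.2497]
eef_rot: [[-0.032, 0.999, -0.0], [0.999, 0.032, 0.0], [0.0, -0.0, -1.0]]
contact_force: [-0.3, -0.4, -0.9]
grip_width: 0.0622
grip_force: 0.0
time: 21.2
position: [0.4904, -0.1575, 0.3]
eef_rot: [[-0.032, 0.999, -0.001], [0.999, 0.032, 0.0], [0.0, -0.001, -1.0]]
contact_force: [0.3, 0.1, -0.5]
grip_width: 0.0617
grip_force: 0.0
pred hole [328.0764 306.3394] [array([286., 196.]), array([370., 196.]), array([364., 332.]), array([292., 333.])]
pics/w1.png
[[172 175 141 135 134 135 134 149 134 137 132 133 164 246 246]
 [171 173 142 133 179 132 132 132 135 136 133 130 160 246 245]
 [169 175 142 147 147 145 145 158 178 136 132 210 239 245 246]
 [194 244 202 208 213 209 211 212 214 217 217 220 241 246 246]
 [243 245 195 206 209 204 206 211 210 218 213 218 241 245 246]
 [243 244 201 207 210 207 203 208 211 213 211 215 242 246 245]
 [241 244 204 203 207 203 204 208 209 213 210 211 243 245 245]
 [241 242 200 203 208 202 201 206 204 212 210 207 242 245 244]
 [240 243 233 202 204 201 203 208 206 211 207 207 242 246 244]
 [239 243 236 199 206 196 241 2
[... 605 characters left out ...]
6 246]
 [243 244 244 209 210 209 208 210 212 215 216 217 226 245 246]
 [244 243 245 207 210 207 207 210 211 214 214 215 226 244 245]
 [244 243 244 209 207 206 203 209 208 212 211 213 227 244 246]
 [243 242 244 207 207 204 205 208 208 210 212 211 230 244 246]
 [243 242 244 205 204 201 218 245 242 208 213 210 235 244 246]
 [242 242 244 205 203 192 244 245 245 187 210 208 238 243 246]
 [242 241 243 207 204 180 242 244 242  89 210 206 240 242 246]
 [241 241 242 206 200 196 140  80  95 198 207 203 242 241 246]
 [241 238 242 204 201 196 201 204 203 205 207 203 242 241 246]
 [242 238 240 237 236 233 234 236 235 235 234 239 241 240 245]
 [242 238 239 241 242 239 239 242 241 241 238 242 240 241 245]]
```

```bash
cat >> h.py <<'E'
def plate(s,z=.053):
    "hole centre on the tray and heading of plate +x (deg), from the wrist view"
    g=cv2.medianBlur(cv2.cvtColor(s["pixels"],cv2.COLOR_RGB2GRAY),3);m=((g>184)&(g<227)).astype(np.uint8)
    m[:,:200]=0;m[:,450:]=0;m[:200]=0
    cs,hi=cv2.findContours(m,cv2.RETR_CCOMP,cv2.CHAIN_APPROX_NONE)
    k=[i for i in range(len(cs)) if hi[0][i][3]>=0 and 350<cv2.contourArea(cs[i])<1500]
    for i in k:
        (x,y),ax,an=cv2.fitEllipse(cs[i]);par=cs[hi[0][i][3]][:,0];rows=range(int(y)-35,int(y)+22,3);L=[];Q=[]
        for r in rows:
            c=par[par[:,1]==r,0]
            if len(c)>1:L.append(fishz(s,(c.min(),r),z));Q.append(fishz(s,(c.max(),r),z))
        L=np.array(L);Q=np.array(Q);M=(L+Q)/2;v=cv2.fitLine(M[:,:2].astype(np.float32),cv2.DIST_HUBER,0,.01,.01).ravel()[:2];v=v*np.sign(v[1])
        wd=[np.hypot(*(b-a)[:2]) for a,b in zip(L,Q)]
        e=[np.polyfit(A[:,1],A[:,0],1)[0] for A in(L,Q)]
        print("hole",fishz(s,(x,y),z),"px",(round(x),round(y)),"axes",np.round(ax),"width",np.median(wd),"yaw mid/edges",np.degrees(np.arctan2(v[1],v[0])),[round(90-np.degrees(np.arctan(q)),1) for q in e],"midx",np.median(M[:,0]))
E
python3 - <<'E'
from h import *
import pickle
s,o=pickle.load(open("w7.pkl","rb"));plate(s)
E
```

```text
hole [ 0.4907 -0.1973  0.053 ] px (327, 307) axes [32. 34.] width 0.04913636439827327 yaw mid/edges 91.70538 [np.float64(91.3), np.float64(92.1)] midx 0.4907554510832755
```

```bash
python3 - <<'E'
from h import *
step(([.4896,-.1588,.2168],pose(91.7)))
E
python3 -m handwheel '[[[-1,-1,20],[0,0,0]],[[-1,-1,40],[0,0,0]],[[-1,-1,55],[0,0,0]],[[-1,-1,68],[0,0,0]],[[-1,-1,76],[0,0,0]],[[-1,-1,80],[0,0,0]],[[-1,-1,82],[0,0,0]],[[-1,-1,83],[0,0,0]],[[-1,-1,83],[0,0,0]],[[-1,-1,83],[0,0,0]]]'
python3 -m handwheel '[[[0,0,0],[0,0,0]],[[0,0,0],[0,0,0]],[[0,0,0],[0,0,0]],[[0,0,0],[0,0,0]],[[0,0,0],[0,0,0]],[[0,0,0],[0,0,0]]]' 30
python3 -m handwheel '[[[0,0,-2],[0,0,0]],[[0,0,-6],[0,0,0]],[[0,0,-14],[0,0,0]],[[0,0,-30],[0,0,0]],[[0,0,-50],[0,0,0]],[[0,0,-75],[0,0,0]],[[0,0,-100],[0,0,0]],[[0,0,-120],[0,0,0]],[[0,0,-130],[0,0,0]],[[0,0,-130],[0,0,0]]]'
```

```text
[-1.8 -0.8 83.2] [-0.0006 -0.0003  0.0037]
time: 22.08
position: [0.4896, -0.1592, 0.2174]
eef_rot: [[-0.032, 0.999, 0.0], [0.999, 0.032, -0.001], [-0.001, 0.0, -1.0]]
contact_force: [0.9, 0.7, -1.0]
grip_width: 0.062
grip_force: 0.0
time: 22.58
position: [0.4898, -0.1593, 0.218]
eef_rot: [[-0.032, 0.999, 0.001], [0.999, 0.032, -0.001], [-0.001, 0.001, -1.0]]
contact_force: [-1.2, -0.2, 7.0]
grip_width: 0.0478
grip_force: 61.4
time: 23.42
position: [0.4899, -0.1593, 0.3492]
eef_rot: [[-0.032, 0.999, 0.004], [0.999, 0.032, -0.002], [-0.002, 0.004, -1.0]]
contact_force: [-0.6, -0.0, -2.9]
grip_width: 0.0475
grip_force: 62.6
```

```bash
python3 - <<'E'
from h import *
h=(-.0382,0,.169)
step(([.44,.095,.42],pose(176.7)))
o=dict(env.get_obs());o["eef_rot"]=pose(176.7);o["position"]=[.44,.095,.42];step(hang(2,-.02,h,38),o=o);print(hang(2,-.02,h,38)[0])
E
```

```text
[255.7 -41.6 -71.4] [ 0.0016  0.0044 -1.4815]
[-26.2  16.1  42.3] [ 0.     -0.6632 -0.    ]
[0.4671 0.1096 0.3777]
```

```bash
python3 -m handwheel '[[[5,0,-10],[0,0,-0.04]],[[15,-3,-25],[0,0,-0.12]],[[30,-6,-40],[0,0,-0.22]],[[47,-10,-55],[0,0,-0.33]],[[65,-14,-65],[0,0,-0.44]],[[83,-18,-71],[0,0,-0.55]],[[101,-22,-71],[0,0,-0.66]],[[119,-26,-71],[0,0,-0.77]],[[138,-30,-71],[0,0,-0.88]],[[157,-34,-71],[0,0,-0.99]],[[176,-37,-71],[0,0,-1.1]],[[195,-40,-71],[0,0,-1.21]],[[213,-41,-71],[0,0,-1.32]],[[230,-41.5,-71],[0,0,-1.42]],[[245,-41.5,-71],[0,0,-1.46]],[[253,-41.5,-71],[0,0,-1.48]],[[255.5,-41.5,-71],[0,0,-1.482]],[[255.5,-41.5,-71],[0,0,-1.482]]]'
python3 -m handwheel '[[[-2,1,3],[0,-0.05,0]],[[-4,2,6],[0,-0.12,0]],[[-7,4,10],[0,-0.2,0]],[[-10,6,15],[0,-0.28,0]],[[-13,8,20],[0,-0.36,0]],[[-16,10,26],[0,-0.44,0]],[[-19,12,31],[0,-0.52,0]],[[-22,14,36],[0,-0.59,0]],[[-25,15,40],[0,-0.64,0]],[[-26,16,42],[0,-0.663,0]],[[-26,16,42],[0,-0.663,0]],[[-26,16,42],[0,-0.663,0]]]'
python3 - <<'E'
from h import *
h=(-.0382,0,.169)
print(env.get_obs()["joint_pos"]);step(hang(2,-.02,h,38),hang(2,.022,h,38))
w=shot("wrist");g=cv2.cvtColor(w["pixels"],cv2.COLOR_RGB2GRAY);print(g[225:245:2,328],g[360:416:4,328],g[386,290:370:5])
E
```

```text
time: 24.92
position: [0.4398, 0.095, 0.4172]
eef_rot: [[-0.998, 0.058, -0.002], [0.058, 0.998, -0.0], [0.002, -0.001, -1.0]]
contact_force: [0.3, -0.5, -3.1]
grip_width: 0.0473
grip_force: 62.6
time: 25.92
position: [0.4666, 0.1087, 0.3753]
eef_rot: [[-0.788, 0.058, 0.613], [0.046, 0.998, -0.037], [-0.614, -0.001, -0.79]]
contact_force: [0.8, 0.2, -2.6]
grip_width: 0.0476
grip_force: 62.7
[ -3.5403   8.4421 -19.1106 127.3007  63.3122  19.993    8.9272]
[-1.8  0.9 -1.7] [-0.0013 -0.0026 -0.0002]
[-10.7   1.   39.4] [-0.0013 -0.0026 -0.0002]
[ 19  19  44 101 108 136 222 235 236 235] [245 246 224 227 222 220 222 220 172 104 108 218 249 248] [250 251 248 110 166 220 219 220 221 219 222 150 143 247 247 247]
```

```bash
python3 -m handwheel '[[[-2,1,2],[0,0,0]],[[-3,1,9],[0,0,0]],[[-5,1,16],[0,0,0]],[[-6.5,1,22],[0,0,0]],[[-8,1,28],[0,0,0]],[[-9.5,1,34],[0,0,0]],[[-10.5,1,39],[0,0,0]],[[-10.5,1,39.5],[0,0,0]],[[-10.5,1,39.5],[0,0,0]]]'
python3 - <<'E'
from h import *
step(hang(2,.022,(-.0382,0,.169),38))
w=shot("wrist");g=cv2.cvtColor(w["pixels"],cv2.COLOR_RGB2GRAY);print(g[360:412:4,300:360:4])
E
```

```text
time: 26.72
position: [0.4993, 0.1085, 0.3506]
eef_rot: [[-0.788, 0.057, 0.613], [0.045, 0.998, -0.035], [-0.614, -0.001, -0.789]]
contact_force: [-0.2, 0.5, -3.0]
grip_width: 0.0479
grip_force: 62.6
[-0.  -0.7 -0.2] [-0.0001 -0.0017  0.0007]
[[248 247 247 241 233 222 176 179 214 215 247 247 248 248 247]
 [248 248 248 242 235 199 176 179 213 225 247 248 248 248 247]
 [250 250 250 249 235 160 120 112 153 225 248 250 250 249 249]
 [251 251 248 232 217  94  94  94  99 228 228 241 250 250 249]
 [250 248 227 226 217  95  95  94  97 225 228 228 237 250 250]
 [251 213 224 226 214  94  92  94  97 226 229 229 205 243 249]
 [250 159 172 222 208  95  92  91  93 224 229 225 110 229 249]
 [250 169  94 159 194  96  93  91  92 221 209 121  98 231 250]
 [251 221 108 102 103  97  93  93  89 116 106 100 155 245 249]
 [252 251 183 113  99 114 121 117 100 103 104 135 230 250 250]
 [252 252 251 219 138 143 151 149 130 129 172 237 251 249 249]
 [252 252 251 252 244 202 207 199 180 246 250 249 250 249 250]
 [250 250 249 250 249 245 247 239 246 249 249 248 249 248 249]]
```

```bash
python3 -m handwheel '[[[0,0,0],[0,0,0]],[[0,0,0],[0,0,0]],[[0,0,0],[0,0,0]],[[0,0,0],[0,0,0]],[[0,0,0],[0,0,0]],[[0,0,0],[0,0,0]],[[0,0,0],[0,0,0]],[[0,0,0],[0,0,0]]]' 66
python3 -m handwheel '[[[0,0,-15],[0,0,0]],[[0,0,-35],[0,0,0]],[[0,0,-55],[0,0,0]],[[0,0,-75],[0,0,0]],[[0,0,-90],[0,0,0]],[[0,0,-100],[0,0,0]],[[0,0,-100],[0,0,0]]]'
python3 -m handwheel '[[[0,0,0],[0,0.06,0]],[[0,0,0],[0,0.16,0]],[[1,0,0],[0,0.27,0]],[[1,0,0],[0,0.38,0]],[[2,0,0],[0,0.48,0]],[[2,0,0],[0,0.57,0]],[[2,0,0],[0,0.64,0]],[[2,0,0],[0,0.663,0]],[[2,0,0],[0,0.663,0]]]' 40
python3 - <<'E'
from h import *
step(([.4803,.1535,.33],pose(91.85)))
c=shot("scene");cv2.imwrite("pics/s8.png",c["pixels"][...,::-1]);b=cv2.imread("pics/scene0.png")
# change vs. start near each peg
for n in TIP:
    H=np.array(TIP[n])-.05*D;x,y=proj(c,H+[0,0,-.03]).astype(int)
    d=cv2.absdiff(c["pixels"][...,::-1],b).max(2)[y-8:y+8,x-6:x+7];print(n,(x,y),int((d>40).sum()))
E
```

```text
time: 27.43
position: [0.4993, 0.1085, 0.3511]
eef_rot: [[-0.787, 0.057, 0.614], [0.045, 0.998, -0.035], [-0.615, -0.0, -0.788]]
contact_force: [0.8, 0.1, 0.3]
grip_width: 0.066
grip_force: 0.0
time: 28.02
position: [0.4373, 0.1124, 0.4317]
eef_rot: [[-0.785, 0.056, 0.617], [0.044, 0.998, -0.035], [-0.618, 0.0, -0.786]]
contact_force: [-0.7, 0.5, 0.6]
grip_width: 0.0661
grip_force: 0.0
time: 28.77
position: [0.4369, 0.1118, 0.4278]
eef_rot: [[-0.998, 0.058, -0.002], [0.058, 0.998, -0.001], [0.002, -0.001, -1.0]]
contact_force: [0.2, 0.0, 0.7]
grip_width: 0.0401
grip_force: 0.0
[-41.1  44.2  97.7] [-0.002  -0.0005  1.4805]
1 (np.int64(379), np.int64(297)) 0
2 (np.int64(339), np.int64(295)) 37
3 (np.int64(300), np.int64(293)) 18
4 (np.int64(261), np.int64(290)) 0
5 (np.int64(221), np.int64(288)) 3
```

```bash
python3 -m handwheel '[[[0,3,3],[0,0,0.04]],[[-2,6,8],[0,0,0.12]],[[-5,9,14],[0,0,0.22]],[[-8,12,20],[0,0,0.33]],[[-12,15,28],[0,0,0.44]],[[-16,19,36],[0,0,0.55]],[[-20,23,44],[0,0,0.66]],[[-24,27,52],[0,0,0.77]],[[-28,31,60],[0,0,0.88]],[[-31,34,68],[0,0,0.99]],[[-34,37,76],[0,0,1.1]],[[-37,40,84],[0,0,1.21]],[[-39,42,90],[0,0,1.32]],[[-41,44,95],[0,0,1.42]],[[-41,44,98],[0,0,1.48]],[[-41,44,98],[0,0,1.48]],[[-41,44,98],[0,0,1.48]]]'
python3 -m handwheel '[[[0,0,15],[0,0,0]],[[0,0,35],[0,0,0]],[[0,0,55],[0,0,0]],[[0,0,70],[0,0,0]],[[0,0,78],[0,0,0]],[[0,0,80],[0,0,0]],[[0,0,80],[0,0,0]]]'
python3 -m handwheel '[[[0,0,0],[0,0,0]],[[0,0,0],[0,0,0]],[[0,0,0],[0,0,0]],[[0,0,0],[0,0,0]],[[0,0,0],[0,0,0]]]' 5
```

```text
time: 30.23
position: [0.4794, 0.1538, 0.3304]
eef_rot: [[-0.036, 0.999, -0.0], [0.999, 0.036, -0.001], [-0.001, -0.0, -1.0]]
contact_force: [0.3, -0.9, -0.2]
grip_width: 0.0401
grip_force: 0.0
time: 30.82
position: [0.4796, 0.1537, 0.2506]
eef_rot: [[-0.035, 0.999, -0.001], [0.999, 0.035, -0.0], [-0.0, -0.001, -1.0]]
contact_force: [-0.6, 0.1, 0.2]
grip_width: 0.0401
grip_force: 0.0
time: 31.23
position: [0.48, 0.1538, 0.2517]
eef_rot: [[-0.034, 0.999, 0.001], [0.999, 0.034, 0.0], [0.0, 0.001, -1.0]]
contact_force: [-0.8, 0.0, 7.0]
grip_width: 0.021
grip_force: 58.9
```

```bash
python3 -m handwheel '[[[-5,0,0],[0,0,0]],[[-12,0,0],[0,0,0]],[[-20,0,0],[0,0,0]],[[-28,0,0],[0,0,0]],[[-36,0,0],[0,0,0]],[[-44,0,0],[0,0,0]],[[-52,0,0],[0,0,0]],[[-60,0,0],[0,0,0]],[[-68,0,0],[0,0,0]],[[-76,0,0],[0,0,0]],[[-84,0,0],[0,0,0]],[[-92,0,0],[0,0,0]],[[-100,0,0],[0,0,0]],[[-108,0,0],[0,0,0]],[[-115,0,0],[0,0,0]],[[-120,0,0],[0,0,0]],[[-124,0,0],[0,0,0]],[[-127,0,0],[0,0,0]],[[-129,0,0],[0,0,0]],[[-130,0,0],[0,0,0]]]'
python3 -m handwheel '[[[-1,0,0],[0,0,0]],[[-2,0,0],[0,0,0]],[[-3,0,0],[0,0,0]],[[-3,0,0],[0,0,0]],[[-3,0,0],[0,0,0]]]'
```

```text
time: 32.9
position: [0.4841, 0.0252, 0.2516]
eef_rot: [[-0.035, 0.999, 0.001], [0.999, 0.035, 0.002], [0.002, 0.001, -1.0]]
contact_force: [-3.0, 6.5, 8.1]
grip_width: 0.0211
grip_force: 60.2
time: 33.32
position: [0.4841, 0.0234, 0.2516]
eef_rot: [[-0.036, 0.999, 0.001], [0.999, 0.036, 0.003], [0.003, 0.001, -1.0]]
contact_force: [-4.2, 7.7, 8.5]
grip_width: 0.0215
grip_force: 60.2
```

```bash
python3 -m handwheel '[[[-1,0,0],[0,0,0]],[[-2,0,0],[0,0,0]],[[-3,0,0],[0,0,0]],[[-3,0,0],[0,0,0]],[[-3,0,0],[0,0,0]]]'
python3 -m handwheel '[[[5,0,0],[0,0,0]],[[12,0,0],[0,0,0]],[[20,0,0],[0,0,0]],[[28,0,0],[0,0,0]],[[36,0,0],[0,0,0]],[[44,0,0],[0,0,0]],[[52,0,0],[0,0,0]],[[60,0,0],[0,0,0]],[[68,0,0],[0,0,0]],[[76,0,0],[0,0,0]],[[84,0,0],[0,0,0]],[[92,0,0],[0,0,0]],[[100,0,0],[0,0,0]],[[107,0,0],[0,0,0]],[[114,0,0],[0,0,0]],[[120,0,0],[0,0,0]],[[125,0,0],[0,0,0]],[[129,0,0],[0,0,0]],[[132,0,0],[0,0,0]],[[134,0,0],[0,0,0]]]'
python3 -m handwheel '[[[1,0,0],[0,0,0]],[[2,0,0],[0,0,0]],[[3,0,0],[0,0,0]],[[3,0,0],[0,0,0]],[[3,0,0],[0,0,0]]]'
```

```text
time: 33.73
position: [0.4841, 0.0228, 0.2517]
eef_rot: [[-0.038, 0.999, 0.001], [0.999, 0.038, 0.006], [0.006, 0.001, -1.0]]
contact_force: [-3.0, 16.5, 8.3]
grip_width: 0.0213
grip_force: 60.1
time: 35.4
position: [0.4801, 0.1515, 0.2516]
eef_rot: [[-0.034, 0.999, 0.001], [0.999, 0.034, -0.001], [-0.001, 0.001, -1.0]]
contact_force: [-0.9, -1.6, 7.1]
grip_width: 0.021
grip_force: 60.2
time: 35.82
position: [0.48, 0.1541, 0.2516]
eef_rot: [[-0.033, 0.999, 0.001], [0.999, 0.033, -0.001], [-0.001, 0.001, -1.0]]
contact_force: [-1.6, -2.7, 7.6]
grip_width: 0.021
grip_force: 60.3
```

```bash
python3 -m handwheel '[[[1,0,0],[0,0,0]],[[3,0,0],[0,0,0]],[[3,0,0],[0,0,0]],[[3,0,0],[0,0,0]]]'
python3 -m handwheel '[[[-2,0,0],[0,0,0]],[[-3,0,0],[0,0,0]],[[-3,0,0],[0,0,0]],[[-3,0,0],[0,0,0]],[[-3,0,0],[0,0,0]]]' 62
python3 -m handwheel '[[[0,0,-10],[0,0,0]],[[0,0,-30],[0,0,0]],[[0,0,-45],[0,0,0]],[[-15,0,-50],[0,0,0]],[[-40,0,-50],[0,0,0]],[[-70,0,-50],[0,0,0]],[[-100,0,-50],[0,0,0]],[[-130,0,-50],[0,0,0]],[[-160,0,-50],[0,0,0]],[[-190,0,-50],[0,0,0]],[[-220,0,-50],[0,0,0]],[[-250,0,-50],[0,0,0]],[[-275,0,-50],[0,0,0]],[[-295,0,-50],[0,0,0]],[[-308,0,-50],[0,0,0]],[[-312,0,-50],[0,0,0]],[[-312,0,-50],[0,0,0]],[[-312,0,-50],[0,0,0]]]'
python3 - <<'E'
from h import *
s=shot("wrist");plate(s);o=env.get_obs();print(o["position"]);cv2.imwrite("pics/w9.png",s["pixels"][...,::-1])
step(([.4896,-.1588,.2168],pose(91.7)))
E
```

```text
time: 36.15
position: [0.4802, 0.1547, 0.2516]
eef_rot: [[-0.032, 0.999, -0.0], [0.999, 0.032, -0.005], [-0.005, -0.0, -1.0]]
contact_force: [-1.4, -9.6, 11.2]
grip_width: 0.0214
grip_force: 60.6
time: 36.57
position: [0.4795, 0.155, 0.2505]
eef_rot: [[-0.034, 0.999, -0.001], [0.999, 0.034, -0.0], [-0.0, -0.001, -1.0]]
contact_force: [-0.3, -0.2, 0.1]
grip_width: 0.0621
grip_force: 0.0
time: 38.07
position: [0.4902, -0.1562, 0.3009]
eef_rot: [[-0.035, 0.999, -0.001], [0.999, 0.035, 0.0], [0.0, -0.001, -1.0]]
contact_force: [0.2, 0.5, -1.6]
grip_width: 0.062
grip_force: 0.0
hole [ 0.4903 -0.1969  0.053 ] px (326, 307) axes [31. 34.] width 0.05079640902002319 yaw mid/edges 91.81953 [np.float64(91.6), np.float64(92.3)] midx 0.4894993440241341
[ 0.4903 -0.1558  0.3009]
[-3.  -0.7 84.1] [-0.0006 -0.0004  0.0059]
```

```bash
python3 -m handwheel '[[[-2,-1,20],[0,0,0]],[[-2.5,-1,40],[0,0,0]],[[-2.5,-1,55],[0,0,0]],[[-2.5,-1,68],[0,0,0]],[[-2.5,-1,76],[0,0,0]],[[-2.5,-1,80],[0,0,0]],[[-2.5,-1,82],[0,0,0]],[[-2.5,-1,83.5],[0,0,0]],[[-2.5,-1,83.5],[0,0,0]],[[-2.5,-1,83.5],[0,0,0]]]'
python3 -m handwheel '[[[0,0,0],[0,0,0]],[[0,0,0],[0,0,0]],[[0,0,0],[0,0,0]],[[0,0,0],[0,0,0]],[[0,0,0],[0,0,0]],[[0,0,0],[0,0,0]]]' 30
python3 -m handwheel '[[[0,0,-2],[0,0,0]],[[0,0,-6],[0,0,0]],[[0,0,-14],[0,0,0]],[[0,0,-30],[0,0,0]],[[0,0,-50],[0,0,0]],[[0,0,-75],[0,0,0]],[[0,0,-100],[0,0,0]],[[0,0,-120],[0,0,0]],[[0,0,-130],[0,0,0]],[[0,0,-130],[0,0,0]]]'
python3 - <<'E'
from h import *
h=(-.0384,0,.169)
step(([.435,-.08,.42],pose(176.7)))
o=dict(env.get_obs());o["eef_rot"]=pose(176.7);o["position"]=[.435,-.08,.42];step(hang(4,-.02,h,36),o=o);print(hang(4,-.02,h,36)[0])
E
```

```text
time: 38.95
position: [0.4894, -0.1597, 0.2177]
eef_rot: [[-0.034, 0.999, 0.0], [0.999, 0.034, -0.001], [-0.001, 0.0, -1.0]]
contact_force: [0.9, 0.0, 0.3]
grip_width: 0.0621
grip_force: 0.0
time: 39.45
position: [0.4896, -0.1598, 0.2183]
eef_rot: [[-0.034, 0.999, 0.001], [0.999, 0.034, -0.001], [-0.001, 0.001, -1.0]]
contact_force: [-2.0, 0.9, 6.6]
grip_width: 0.0478
grip_force: 61.3
time: 40.28
position: [0.4898, -0.1599, 0.3497]
eef_rot: [[-0.034, 0.999, 0.004], [0.999, 0.034, -0.002], [-0.002, 0.004, -1.0]]
contact_force: [0.1, -0.3, -3.1]
grip_width: 0.0478
grip_force: 62.4
[ 81.5 -51.8 -70.6] [ 0.0018  0.0045 -1.4795]
[-24.6  -8.7  37.8] [ 0.     -0.6283 -0.    ]
[ 0.459  -0.0901  0.3822]
```

```bash
python3 -m handwheel '[[[2,0,-10],[0,0,-0.04]],[[6,-5,-25],[0,0,-0.12]],[[11,-10,-40],[0,0,-0.22]],[[17,-16,-55],[0,0,-0.33]],[[23,-22,-65],[0,0,-0.44]],[[29,-28,-71],[0,0,-0.55]],[[35,-34,-71],[0,0,-0.66]],[[41,-40,-71],[0,0,-0.77]],[[47,-45,-71],[0,0,-0.88]],[[53,-48,-71],[0,0,-0.99]],[[59,-50,-71],[0,0,-1.1]],[[65,-52,-71],[0,0,-1.21]],[[71,-52,-71],[0,0,-1.32]],[[77,-52,-71],[0,0,-1.42]],[[81,-52,-71],[0,0,-1.46]],[[81.5,-52,-71],[0,0,-1.48]],[[81.5,-52,-71],[0,0,-1.48]]]'
python3 -m handwheel '[[[-2,-1,3],[0,-0.05,0]],[[-4,-2,6],[0,-0.12,0]],[[-7,-3,10],[0,-0.2,0]],[[-10,-4,14],[0,-0.28,0]],[[-13,-5,19],[0,-0.36,0]],[[-16,-6,24],[0,-0.44,0]],[[-19,-7,29],[0,-0.52,0]],[[-22,-8,34],[0,-0.58,0]],[[-24,-8.5,37],[0,-0.615,0]],[[-24.5,-8.5,38],[0,-0.628,0]],[[-24.5,-8.5,38],[0,-0.628,0]],[[-24.5,-8.5,38],[0,-0.628,0]]]'
python3 - <<'E'
from h import *
h=(-.0374,0,.169)
print(env.get_obs()["joint_pos"]);step(hang(4,-.02,h,36),hang(4,.022,h,36))
w=shot("wrist");g=cv2.cvtColor(w["pixels"],cv2.COLOR_RGB2GRAY);print(g[225:245:2,328],g[360:416:4,328],g[386,290:370:5])
E
```

```text
time: 41.7
position: [0.4343, -0.0799, 0.4172]
eef_rot: [[-0.998, 0.056, -0.003], [0.056, 0.998, 0.0], [0.003, -0.0, -1.0]]
contact_force: [0.2, -0.3, -2.0]
grip_width: 0.0476
grip_force: 62.4
time: 42.7
position: [0.4584, -0.09, 0.3799]
eef_rot: [[-0.809, 0.058, 0.585], [0.047, 0.998, -0.034], [-0.585, 0.0, -0.811]]
contact_force: [0.2, 0.1, -2.5]
grip_width: 0.0475
grip_force: 62.4
[ 26.7486   6.5637 -19.9098 128.1382  -1.9261   9.9398  96.1697]
[-2.9 -0.1 -1.5] [ 0.     -0.0028  0.    ]
[-13.1  -0.1  39.2] [ 0.     -0.0028  0.    ]
[ 13  22  63  81  90 155 208 211 213 213] [231 231 155 192 188 188 183 182 106  84 104 225 236 236] [239 240 237  96 111 182 183 182 182 186 182  91 134 234 234 232]
```

```bash
python3 -m handwheel '[[[-3,0,2],[0,0,0]],[[-4,0,9],[0,0,0]],[[-6,0,16],[0,0,0]],[[-8,0,22],[0,0,0]],[[-10,0,28],[0,0,0]],[[-11.5,0,34],[0,0,0]],[[-13,0,39],[0,0,0]],[[-13,0,39],[0,0,0]],[[-13,0,39],[0,0,0]]]'
python3 - <<'E'
from h import *
step(hang(4,.022,(-.0374,0,.169),36))
w=shot("wrist");g=cv2.cvtColor(w["pixels"],cv2.COLOR_RGB2GRAY);print(g[360:412:4,300:360:4])
E
```

```text
time: 43.5
position: [0.4921, -0.0921, 0.3555]
eef_rot: [[-0.809, 0.057, 0.585], [0.047, 0.998, -0.033], [-0.586, 0.001, -0.81]]
contact_force: [-0.4, -0.2, -1.6]
grip_width: 0.0474
grip_force: 62.4
[-0.1  0.1 -0.4] [ 0.0007 -0.0025 -0.0002]
[[240 240 240 240 236 225 162 155 153 188 217 240 240 239 238]
 [241 240 241 241 238 227 162 153 154 211 233 240 240 241 240]
 [244 244 244 242 222 108  84  82  82 192 235 244 243 242 242]
 [244 244 231 200 200  92  79  77  73 196 204 214 241 242 241]
 [244 233 200 201 200  86  78  81  76 187 201 200 212 241 241]
 [244 166 196 201 197  85  81  79  77 178 199 198 159 229 242]
 [243 132 119 198 196  83  79  76  78 177 200 180  87 211 242]
 [244 156  81 103 172  81  79  77  75 164 151  88  97 225 243]
 [246 221 107  86  89  79  88  88  80  83  89  88 158 240 243]
 [246 245 194 112  90 103 121 121 110  89  98 142 236 242 242]
 [245 245 245 231 163 151 161 162 145 134 190 240 244 241 243]
 [244 244 243 245 242 216 220 217 199 239 242 241 242 241 242]
 [243 242 241 243 241 244 240 239 242 241 241 240 241 240 241]]
```

Peg through the hole again. Release, retreat, and go to the slide.

```bash
python3 -m handwheel '[[[0,0,0],[0,0,0]],[[0,0,0],[0,0,0]],[[0,0,0],[0,0,0]],[[0,0,0],[0,0,0]],[[0,0,0],[0,0,0]],[[0,0,0],[0,0,0]],[[0,0,0],[0,0,0]],[[0,0,0],[0,0,0]]]' 66
python3 -m handwheel '[[[0,0,-15],[0,0,0]],[[0,0,-35],[0,0,0]],[[0,0,-55],[0,0,0]],[[0,0,-75],[0,0,0]],[[0,0,-90],[0,0,0]],[[0,0,-100],[0,0,0]],[[0,0,-100],[0,0,0]]]'
python3 -m handwheel '[[[0,0,0],[0,0.06,0]],[[0,0,0],[0,0.16,0]],[[1,0,0],[0,0.27,0]],[[1,0,0],[0,0.38,0]],[[2,0,0],[0,0.48,0]],[[2,0,0],[0,0.57,0]],[[2,0,0],[0,0.62,0]],[[2,0,0],[0,0.628,0]],[[2,0,0],[0,0.628,0]]]' 40
python3 - <<'E'
from h import *
step(([.4797,.1535,.33],pose(91.85)))
c=shot("scene");b=cv2.imread("pics/scene0.png")
for n in TIP:
    H=np.array(TIP[n])-.05*D;x,y=proj(c,H+[0,0,-.03]).astype(int)
    d=cv2.absdiff(c["pixels"][...,::-1],b).max(2)[y-8:y+8,x-6:x+7];print(n,int((d>40).sum()),int((d>20).sum()))
E
```

```text
time: 44.22
position: [0.4919, -0.0918, 0.3563]
eef_rot: [[-0.808, 0.057, 0.586], [0.046, 0.998, -0.034], [-0.587, -0.0, -0.81]]
contact_force: [0.0, 0.1, 0.2]
grip_width: 0.0659
grip_force: 0.0
time: 44.8
position: [0.4326, -0.091, 0.4382]
eef_rot: [[-0.807, 0.065, 0.587], [0.051, 0.998, -0.041], [-0.588, -0.003, -0.809]]
contact_force: [-1.2, -1.2, -0.7]
grip_width: 0.066
grip_force: 0.0
time: 45.55
position: [0.4324, -0.0878, 0.4351]
eef_rot: [[-0.998, 0.056, -0.0], [0.056, 0.998, -0.002], [0.0, -0.002, -1.0]]
contact_force: [-0.2, 0.1, -0.7]
grip_width: 0.0402
grip_force: 0.0
[-33.8 243.7 104.7] [-0.0015  0.0008  1.4829]
1 0 0
2 37 45
3 18 39
4 18 36
5 3 7
```

```bash
python3 -m handwheel '[[[0,8,3],[0,0,0.04]],[[-2,22,8],[0,0,0.12]],[[-5,40,14],[0,0,0.22]],[[-8,58,20],[0,0,0.33]],[[-11,77,28],[0,0,0.44]],[[-14,96,36],[0,0,0.55]],[[-17,115,44],[0,0,0.66]],[[-20,134,52],[0,0,0.77]],[[-23,153,60],[0,0,0.88]],[[-26,172,68],[0,0,0.99]],[[-28,190,76],[0,0,1.1]],[[-30,207,84],[0,0,1.21]],[[-32,222,92],[0,0,1.32]],[[-33,235,100],[0,0,1.42]],[[-34,241,105],[0,0,1.48]],[[-34,243.5,105],[0,0,1.483]],[[-34,243.5,105],[0,0,1.483]],[[-34,243.5,105],[0,0,1.483]]]'
python3 -m handwheel '[[[0,0,15],[0,0,0]],[[0,0,35],[0,0,0]],[[0,0,55],[0,0,0]],[[0,0,70],[0,0,0]],[[0,0,78],[0,0,0]],[[0,0,80],[0,0,0]],[[0,0,80],[0,0,0]]]'
python3 -m handwheel '[[[0,0,0],[0,0,0]],[[0,0,0],[0,0,0]],[[0,0,0],[0,0,0]],[[0,0,0],[0,0,0]],[[0,0,0],[0,0,0]]]' 5
```

```text
time: 47.1
position: [0.4794, 0.1526, 0.3311]
eef_rot: [[-0.032, 0.999, 0.0], [0.999, 0.032, -0.001], [-0.001, 0.0, -1.0]]
contact_force: [-0.7, 0.5, -0.6]
grip_width: 0.0401
grip_force: 0.0
time: 47.68
position: [0.4795, 0.1524, 0.251]
eef_rot: [[-0.031, 1.0, -0.001], [1.0, 0.031, -0.0], [-0.0, -0.001, -1.0]]
contact_force: [0.5, 0.2, 0.9]
grip_width: 0.0396
grip_force: 0.0
time: 48.1
position: [0.4799, 0.1529, 0.252]
eef_rot: [[-0.031, 1.0, 0.001], [1.0, 0.031, -0.0], [-0.0, 0.001, -1.0]]
contact_force: [-0.9, -1.8, 7.2]
grip_width: 0.0212
grip_force: 59.0
```

```bash
python3 -m handwheel '[[[-5,0,0],[0,0,0]],[[-12,0,0],[0,0,0]],[[-20,0,0],[0,0,0]],[[-28,0,0],[0,0,0]],[[-36,0,0],[0,0,0]],[[-44,0,0],[0,0,0]],[[-52,0,0],[0,0,0]],[[-60,0,0],[0,0,0]],[[-68,0,0],[0,0,0]],[[-76,0,0],[0,0,0]],[[-84,0,0],[0,0,0]],[[-92,0,0],[0,0,0]],[[-100,0,0],[0,0,0]],[[-108,0,0],[0,0,0]],[[-115,0,0],[0,0,0]],[[-120,0,0],[0,0,0]],[[-124,0,0],[0,0,0]],[[-127,0,0],[0,0,0]],[[-129,0,0],[0,0,0]],[[-130,0,0],[0,0,0]]]'
python3 -m handwheel '[[[-1,0,0],[0,0,0]],[[-2,0,0],[0,0,0]],[[-3,0,0],[0,0,0]],[[-3,0,0],[0,0,0]],[[-3,0,0],[0,0,0]]]'
python3 -m handwheel '[[[-1,0,0],[0,0,0]],[[-2,0,0],[0,0,0]],[[-2,0,0],[0,0,0]],[[-2,0,0],[0,0,0]]]'
```

```text
time: 49.77
position: [0.4839, 0.0237, 0.252]
eef_rot: [[-0.031, 1.0, 0.002], [1.0, 0.031, 0.001], [0.001, 0.002, -1.0]]
contact_force: [0.6, 4.4, 7.8]
grip_width: 0.0209
grip_force: 59.7
time: 50.18
position: [0.4839, 0.0223, 0.252]
eef_rot: [[-0.033, 0.999, 0.002], [0.999, 0.033, 0.004], [0.004, 0.002, -1.0]]
contact_force: [-0.0, 8.8, 6.4]
grip_width: 0.0212
grip_force: 59.6
time: 50.52
position: [0.4838, 0.0218, 0.252]
eef_rot: [[-0.034, 0.999, 0.003], [0.999, 0.034, 0.006], [0.006, 0.003, -1.0]]
contact_force: [0.1, 12.7, 5.5]
grip_width: 0.0209
grip_force: 59.4
```

At the inner stop. Draw back and go to the tray.

```bash
python3 -m handwheel '[[[5,0,0],[0,0,0]],[[12,0,0],[0,0,0]],[[20,0,0],[0,0,0]],[[28,0,0],[0,0,0]],[[36,0,0],[0,0,0]],[[44,0,0],[0,0,0]],[[52,0,0],[0,0,0]],[[60,0,0],[0,0,0]],[[68,0,0],[0,0,0]],[[76,0,0],[0,0,0]],[[84,0,0],[0,0,0]],[[92,0,0],[0,0,0]],[[100,0,0],[0,0,0]],[[107,0,0],[0,0,0]],[[114,0,0],[0,0,0]],[[120,0,0],[0,0,0]],[[125,0,0],[0,0,0]],[[129,0,0],[0,0,0]],[[132,0,0],[0,0,0]],[[134,0,0],[0,0,0]]]'
python3 -m handwheel '[[[1,0,0],[0,0,0]],[[2,0,0],[0,0,0]],[[3,0,0],[0,0,0]],[[3,0,0],[0,0,0]],[[3,0,0],[0,0,0]]]'
python3 -m handwheel '[[[1,0,0],[0,0,0]],[[2,0,0],[0,0,0]],[[2,0,0],[0,0,0]],[[2,0,0],[0,0,0]]]'
```

```text
time: 52.18
position: [0.48, 0.1515, 0.252]
eef_rot: [[-0.031, 1.0, 0.001], [1.0, 0.031, -0.001], [-0.001, 0.001, -1.0]]
contact_force: [-0.5, -2.3, 10.8]
grip_width: 0.0214
grip_force: 60.0
time: 52.6
position: [0.48, 0.1534, 0.2519]
eef_rot: [[-0.03, 1.0, 0.001], [1.0, 0.03, -0.003], [-0.003, 0.001, -1.0]]
contact_force: [-0.9, -6.0, 11.5]
grip_width: 0.0215
grip_force: 60.3
time: 52.93
position: [0.4801, 0.1539, 0.2519]
eef_rot: [[-0.029, 1.0, 0.0], [1.0, 0.029, -0.006], [-0.006, 0.0, -1.0]]
contact_force: [-0.3, -9.5, 14.0]
grip_width: 0.021
grip_force: 60.6
```

```bash
python3 -m handwheel '[[[-2,0,0],[0,0,0]],[[-3,0,0],[0,0,0]],[[-3,0,0],[0,0,0]],[[-3,0,0],[0,0,0]],[[-3,0,0],[0,0,0]]]' 62
python3 -m handwheel '[[[0,0,-10],[0,0,0]],[[0,0,-30],[0,0,0]],[[0,0,-45],[0,0,0]],[[-15,0,-50],[0,0,0]],[[-40,0,-50],[0,0,0]],[[-70,0,-50],[0,0,0]],[[-100,0,-50],[0,0,0]],[[-130,0,-50],[0,0,0]],[[-160,0,-50],[0,0,0]],[[-190,0,-50],[0,0,0]],[[-220,0,-50],[0,0,0]],[[-250,0,-50],[0,0,0]],[[-275,0,-50],[0,0,0]],[[-295,0,-50],[0,0,0]],[[-308,0,-50],[0,0,0]],[[-312,0,-50],[0,0,0]],[[-312,0,-50],[0,0,0]],[[-312,0,-50],[0,0,0]]]'
python3 - <<'E'
from h import *
s=shot("wrist");plate(s);o=env.get_obs();print(o["position"]);cv2.imwrite("pics/w10.png",s["pixels"][...,::-1])
step(([.4896,-.1588,.2168],pose(91.7)))
E
```

```text
time: 53.35
position: [0.4792, 0.1539, 0.2507]
eef_rot: [[-0.031, 1.0, -0.001], [1.0, 0.031, -0.0], [-0.0, -0.001, -1.0]]
contact_force: [-0.5, -0.0, -0.0]
grip_width: 0.0619
grip_force: 0.0
time: 54.85
position: [0.4891, -0.1567, 0.3012]
eef_rot: [[-0.032, 0.999, -0.001], [0.999, 0.032, 0.0], [0.0, -0.001, -1.0]]
contact_force: [-0.9, 0.4, -0.0]
grip_width: 0.0621
grip_force: 0.0
hole [ 0.4902 -0.1967  0.053 ] px (328, 307) axes [31. 33.] width 0.05038667569841316 yaw mid/edges 91.2453 [np.float64(91.4), np.float64(91.9)] midx 0.4892867720408206
[ 0.4891 -0.1564  0.3012]
[-2.5  0.5 84.4] [-0.0006 -0.0004  0.0035]
```

```bash
python3 -m handwheel '[[[-1.5,0,20],[0,0,0]],[[-2,0,40],[0,0,0]],[[-2,0,55],[0,0,0]],[[-2,0,68],[0,0,0]],[[-2,0,76],[0,0,0]],[[-2,0,80],[0,0,0]],[[-2,0,82],[0,0,0]],[[-2,0,83.5],[0,0,0]],[[-2,0,83.5],[0,0,0]],[[-2,0,83.5],[0,0,0]]]'
python3 -m handwheel '[[[0,0,0],[0,0,0]],[[0,0,0],[0,0,0]],[[0,0,0],[0,0,0]],[[0,0,0],[0,0,0]],[[0,0,0],[0,0,0]],[[0,0,0],[0,0,0]]]' 30
python3 -m handwheel '[[[0,0,-2],[0,0,0]],[[0,0,-6],[0,0,0]],[[0,0,-14],[0,0,0]],[[0,0,-30],[0,0,0]],[[0,0,-50],[0,0,0]],[[0,0,-75],[0,0,0]],[[0,0,-100],[0,0,0]],[[0,0,-120],[0,0,0]],[[0,0,-130],[0,0,0]],[[0,0,-130],[0,0,0]]]'
python3 - <<'E'
from h import *
h=(-.0380,0,.169)
step(([.435,-.18,.42],pose(176.7)))
o=dict(env.get_obs());o["eef_rot"]=pose(176.7);o["position"]=[.435,-.18,.42];step(hang(5,-.02,h,36),o=o);print(hang(5,-.02,h,36)[0])
w=shot("wrist");g=cv2.cvtColor(w["pixels"],cv2.COLOR_RGB2GRAY);print(g[225:245:2,328],g[360:416:4,328],g[386,290:370:5])
E
```

```text
time: 55.73
position: [0.4893, -0.1601, 0.218]
eef_rot: [[-0.031, 1.0, 0.0], [1.0, 0.031, -0.001], [-0.001, 0.0, -1.0]]
contact_force: [0.3, 0.1, 0.9]
grip_width: 0.0621
grip_force: 0.0
time: 56.23
position: [0.4893, -0.1601, 0.2186]
eef_rot: [[-0.031, 1.0, 0.0], [1.0, 0.031, -0.001], [-0.001, 0.0, -1.0]]
contact_force: [-1.3, 0.6, 6.8]
grip_width: 0.0474
grip_force: 61.1
time: 57.07
position: [0.4897, -0.1601, 0.3499]
eef_rot: [[-0.031, 1.0, 0.003], [1.0, 0.031, -0.002], [-0.003, 0.003, -1.0]]
contact_force: [0.3, 0.7, -3.6]
grip_width: 0.0479
grip_force: 62.4
[-18.4 -55.  -70.3] [ 0.0008  0.0045 -1.4826]
[-19.1  -8.8  37.6] [ 0.     -0.6283 -0.    ]
[ 0.4535 -0.1899  0.3824]
[249 233 120  86 137 182 169 169 168 169] [207 192  15  14  18  14  15  18  81  82 139 209 210 209] [208 211 206 121  76  27  14  12  16  18  35  72 135 211 212 210]
```

```bash
python3 -m handwheel '[[[-1,0,-10],[0,0,-0.04]],[[-2,-5,-25],[0,0,-0.12]],[[-3,-10,-40],[0,0,-0.22]],[[-4,-16,-55],[0,0,-0.33]],[[-5,-22,-65],[0,0,-0.44]],[[-6,-28,-70],[0,0,-0.55]],[[-8,-34,-70],[0,0,-0.66]],[[-10,-40,-70],[0,0,-0.77]],[[-12,-45,-70],[0,0,-0.88]],[[-13,-48,-70],[0,0,-0.99]],[[-14,-51,-70],[0,0,-1.1]],[[-15,-54,-70],[0,0,-1.21]],[[-16,-55,-70],[0,0,-1.32]],[[-17,-55,-70],[0,0,-1.42]],[[-18,-55,-70],[0,0,-1.46]],[[-18.5,-55,-70],[0,0,-1.483]],[[-18.5,-55,-70],[0,0,-1.483]]]'
python3 -m handwheel '[[[-2,-1,3],[0,-0.05,0]],[[-4,-2,6],[0,-0.12,0]],[[-6,-3,10],[0,-0.2,0]],[[-8,-4,14],[0,-0.28,0]],[[-10,-5,19],[0,-0.36,0]],[[-13,-6,24],[0,-0.44,0]],[[-15,-7,29],[0,-0.52,0]],[[-17,-8,34],[0,-0.58,0]],[[-19,-8.5,37],[0,-0.615,0]],[[-19,-8.5,37.5],[0,-0.628,0]],[[-19,-8.5,37.5],[0,-0.628,0]],[[-19,-8.5,37.5],[0,-0.628,0]]]'
python3 - <<'E'
from h import *
h=(-.0370,0,.169)
print(env.get_obs()["joint_pos"]);step(hang(5,-.02,h,36),hang(5,.022,h,36))
w=shot("wrist");g=cv2.cvtColor(w["pixels"],cv2.COLOR_RGB2GRAY);print(g[225:245:2,328],g[360:416:4,328],g[386,290:370:5])
E
```

```text
time: 58.53
position: [0.4343, -0.1804, 0.4163]
eef_rot: [[-0.998, 0.057, -0.003], [0.057, 0.998, 0.001], [0.003, 0.001, -1.0]]
contact_force: [-0.1, -0.5, -2.5]
grip_width: 0.0477
grip_force: 62.5
time: 59.53
position: [0.4531, -0.1895, 0.3799]
eef_rot: [[-0.809, 0.057, 0.585], [0.046, 0.998, -0.033], [-0.586, 0.0, -0.811]]
contact_force: [0.7, 0.2, -3.0]
grip_width: 0.0477
grip_force: 62.6
[ 75.1344  18.0685 -59.9222 123.0726  21.9552  13.6869  88.3126]
[-2.9 -0.4 -1.8] [ 0.0004 -0.0027  0.0006]
[-13.2  -0.4  38.9] [ 0.0004 -0.0027  0.0006]
[ 19  52  87  94 151 223 225 225 224 227] [238 230 159 201 200 200 198 193  94  94 137 242 242 242] [246 246 244 114  97 185 195 196 197 194 172  86 151 240 241 239]
```

```bash
python3 -m handwheel '[[[-3,0,2],[0,0,0]],[[-4,0,9],[0,0,0]],[[-6,0,16],[0,0,0]],[[-8,0,22],[0,0,0]],[[-10,0,28],[0,0,0]],[[-11.5,0,34],[0,0,0]],[[-13,0,39],[0,0,0]],[[-13,0,39],[0,0,0]],[[-13,0,39],[0,0,0]]]'
python3 - <<'E'
from h import *
step(hang(5,.022,(-.037,0,.169),36))
w=shot("wrist");g=cv2.cvtColor(w["pixels"],cv2.COLOR_RGB2GRAY);print(g[360:412:4,300:360:4],env.get_obs()["joint_pos"])
E
```

```text
time: 60.33
position: [0.4869, -0.1913, 0.3562]
eef_rot: [[-0.808, 0.056, 0.586], [0.045, 0.998, -0.033], [-0.587, -0.0, -0.81]]
contact_force: [-0.6, -0.2, -1.7]
grip_width: 0.0474
grip_force: 62.6
[ 0.4 -0.5 -0.2] [ 0.0006 -0.0012  0.0012]
[[246 246 245 245 233 221 166 164 178 205 245 245 245 245 244]
 [248 247 247 248 242 219 152 146 155 203 234 247 247 246 246]
 [248 248 248 241 212  89  83  83  98 207 230 246 248 247 246]
 [248 249 227 216 202  88  84  86  91 211 214 215 241 247 247]
 [249 232 212 213 195  86  86  84  88 210 212 211 213 245 247]
 [249 162 198 211 187  87  86  82  88 210 212 208 143 229 247]
 [248 150 101 197 178  86  84  83  85 208 209 164  90 219 246]
 [249 179  90  95 118  89  86  87  86 172 120  93 115 235 247]
 [249 241 133  94  96 109 118 114  96  99  95 103 183 247 248]
 [250 250 236 147 112 143 150 146 126 101 124 182 247 247 247]
 [249 250 250 248 224 200 207 195 174 198 236 247 248 247 247]
 [248 248 247 248 247 242 242 236 244 247 246 245 247 246 246]
 [248 248 247 248 247 248 248 248 248 247 246 245 246 245 246]] [ 61.9345  20.6518 -47.9837 120.8895  27.5171  11.0751  81.9414]
```

```bash
python3 -m handwheel '[[[0,0,0],[0,0,0]],[[0,0,0],[0,0,0]],[[0,0,0],[0,0,0]],[[0,0,0],[0,0,0]],[[0,0,0],[0,0,0]],[[0,0,0],[0,0,0]],[[0,0,0],[0,0,0]],[[0,0,0],[0,0,0]]]' 66
python3 -m handwheel '[[[0,0,-15],[0,0,0]],[[0,0,-35],[0,0,0]],[[0,0,-55],[0,0,0]],[[0,0,-75],[0,0,0]],[[0,0,-90],[0,0,0]],[[0,0,-100],[0,0,0]],[[0,0,-100],[0,0,0]]]'
python3 -m handwheel '[[[0,0,0],[0,0.06,0]],[[0,0,0],[0,0.16,0]],[[1,0,0],[0,0.27,0]],[[1,0,0],[0,0.38,0]],[[2,0,0],[0,0.48,0]],[[2,0,0],[0,0.57,0]],[[2,0,0],[0,0.62,0]],[[2,0,0],[0,0.628,0]],[[2,0,0],[0,0.628,0]]]' 40
python3 - <<'E'
from h import *
step(([.4797,.1535,.33],pose(91.85)));print(env.get_obs()["joint_pos"])
c=shot("scene");t=shot("top")
b=cv2.resize(c["pixels"][220:330,160:440,::-1],(700,275),interpolation=cv2.INTER_CUBIC)
a=cv2.resize(t["pixels"][140:280,240:460,::-1],(500,318),interpolation=cv2.INTER_CUBIC)
cv2.imwrite("pics/v11.png",np.vstack([b,cv2.copyMakeBorder(a,0,0,0,200,cv2.BORDER_CONSTANT)]))
E
```

```text
time: 61.05
position: [0.4866, -0.1916, 0.3561]
eef_rot: [[-0.808, 0.057, 0.586], [0.046, 0.998, -0.034], [-0.587, -0.0, -0.81]]
contact_force: [0.1, 0.6, -0.2]
grip_width: 0.0664
grip_force: 0.0
time: 61.63
position: [0.4275, -0.1889, 0.438]
eef_rot: [[-0.808, 0.059, 0.587], [0.047, 0.998, -0.036], [-0.588, -0.002, -0.809]]
contact_force: [-0.0, -0.3, -0.0]
grip_width: 0.0658
grip_force: 0.0
time: 62.38
position: [0.4269, -0.1877, 0.4353]
eef_rot: [[-0.998, 0.056, -0.0], [0.056, 0.998, 0.0], [0.0, 0.0, -1.0]]
contact_force: [-0.2, -0.1, -0.6]
grip_width: 0.0395
grip_force: 0.0
[-33.7 343.6 105.3] [ 0.     -0.0001  1.4829]
[ 76.687   18.9676 -66.6265 111.7258  19.7494  61.9762  88.4888]
```

View pics/v11.png

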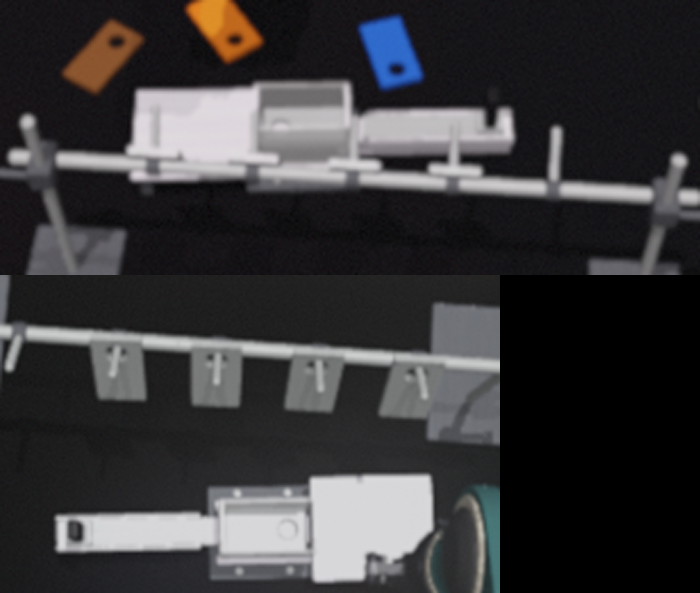

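The pictures show four plates hanging on pegs 2 to 5 (lower picture x≈118, 217, 316, 410), peg 1 free, the tray empty and one plate left in the shaft (hole at (287,528)).

```bash
python3 -m handwheel '[[[0,8,0],[0,0,0.03]],[[0,22,0],[0,0,0.09]],[[-2,40,2],[0,0,0.17]],[[-4,60,5],[0,0,0.26]],[[-7,82,10],[0,0,0.35]],[[-10,104,16],[0,0,0.44]],[[-13,126,22],[0,0,0.53]],[[-16,148,30],[0,0,0.63]],[[-19,170,38],[0,0,0.73]],[[-22,192,46],[0,0,0.83]],[[-24,214,54],[0,0,0.93]],[[-26,236,62],[0,0,1.03]],[[-28,256,70],[0,0,1.13]],[[-30,275,78],[0,0,1.22]],[[-31,293,86],[0,0,1.31]],[[-32,310,93],[0,0,1.39]],[[-33,325,99],[0,0,1.44]],[[-34,337,104],[0,0,1.47]],[[-34,343,105],[0,0,1.483]],[[-34,343.5,105],[0,0,1.483]]]'
python3 -m handwheel '[[[0,0,0],[0,0,0]],[[0,0,0],[0,0,0]]]'
python3 - <<'E'
from h import *
step(([.4797,.1535,.251],pose(91.85)));print(env.get_obs()["joint_pos"])
E
```

```text
time: 64.15
position: [0.4795, 0.1537, 0.3306]
eef_rot: [[-0.033, 0.999, -0.001], [0.999, 0.033, 0.001], [0.001, -0.001, -1.0]]
contact_force: [-0.2, 0.1, -0.9]
grip_width: 0.0402
grip_force: 0.0
time: 64.32
position: [0.4799, 0.1519, 0.331]
eef_rot: [[-0.03, 1.0, -0.0], [1.0, 0.03, -0.001], [-0.001, -0.0, -1.0]]
contact_force: [0.2, -0.1, 0.3]
grip_width: 0.0402
grip_force: 0.0
[ 1.7 -0.1 80. ] [-0.0001  0.0008 -0.0021]
[ 14.5283  25.2652 -43.8248 113.6784  22.7957  49.8546 -39.871 ]
```

```bash
python3 -m handwheel '[[[1.5,0,15],[0,0,0]],[[1.5,0,35],[0,0,0]],[[1.5,0,55],[0,0,0]],[[1.5,0,70],[0,0,0]],[[1.5,0,78],[0,0,0]],[[1.5,0,80],[0,0,0]],[[1.5,0,80],[0,0,0]]]'
python3 -m handwheel '[[[0,0,0],[0,0,0]],[[0,0,0],[0,0,0]],[[0,0,0],[0,0,0]],[[0,0,0],[0,0,0]],[[0,0,0],[0,0,0]]]' 5
python3 -m handwheel '[[[-5,0,0],[0,0,0]],[[-12,0,0],[0,0,0]],[[-20,0,0],[0,0,0]],[[-28,0,0],[0,0,0]],[[-36,0,0],[0,0,0]],[[-44,0,0],[0,0,0]],[[-52,0,0],[0,0,0]],[[-60,0,0],[0,0,0]],[[-68,0,0],[0,0,0]],[[-76,0,0],[0,0,0]],[[-84,0,0],[0,0,0]],[[-92,0,0],[0,0,0]],[[-100,0,0],[0,0,0]],[[-108,0,0],[0,0,0]],[[-115,0,0],[0,0,0]],[[-120,0,0],[0,0,0]],[[-124,0,0],[0,0,0]],[[-127,0,0],[0,0,0]],[[-129,0,0],[0,0,0]],[[-130,0,0],[0,0,0]]]'
python3 -m handwheel '[[[-1,0,0],[0,0,0]],[[-2,0,0],[0,0,0]],[[-3,0,0],[0,0,0]],[[-3,0,0],[0,0,0]],[[-3,0,0],[0,0,0]]]'
```

```text
time: 64.9
position: [0.4798, 0.1538, 0.2507]
eef_rot: [[-0.03, 1.0, -0.001], [1.0, 0.03, -0.0], [-0.0, -0.001, -1.0]]
contact_force: [0.6, 0.3, -0.4]
grip_width: 0.0399
grip_force: 0.0
time: 65.32
position: [0.48, 0.1544, 0.2518]
eef_rot: [[-0.031, 1.0, 0.001], [1.0, 0.031, -0.001], [-0.001, 0.001, -1.0]]
contact_force: [-1.4, -0.9, 6.6]
grip_width: 0.0211
grip_force: 58.9
time: 66.98
position: [0.484, 0.0249, 0.2518]
eef_rot: [[-0.031, 1.0, 0.001], [1.0, 0.031, 0.001], [0.001, 0.001, -1.0]]
contact_force: [-1.2, 4.1, 7.4]
grip_width: 0.0213
grip_force: 59.8
time: 67.4
position: [0.4839, 0.0237, 0.2518]
eef_rot: [[-0.033, 0.999, 0.002], [0.999, 0.033, 0.004], [0.004, 0.002, -1.0]]
contact_force: [-2.4, 9.0, 7.5]
grip_width: 0.0209
grip_force: 59.5
```

```bash
python3 -m handwheel '[[[-1,0,0],[0,0,0]],[[-2,0,0],[0,0,0]],[[-3,0,0],[0,0,0]],[[-3,0,0],[0,0,0]],[[-3,0,0],[0,0,0]]]'
python3 -m handwheel '[[[5,0,0],[0,0,0]],[[12,0,0],[0,0,0]],[[20,0,0],[0,0,0]],[[28,0,0],[0,0,0]],[[36,0,0],[0,0,0]],[[44,0,0],[0,0,0]],[[52,0,0],[0,0,0]],[[60,0,0],[0,0,0]],[[68,0,0],[0,0,0]],[[76,0,0],[0,0,0]],[[84,0,0],[0,0,0]],[[92,0,0],[0,0,0]],[[100,0,0],[0,0,0]],[[107,0,0],[0,0,0]],[[114,0,0],[0,0,0]],[[120,0,0],[0,0,0]],[[125,0,0],[0,0,0]],[[129,0,0],[0,0,0]],[[132,0,0],[0,0,0]],[[134,0,0],[0,0,0]]]'
python3 -m handwheel '[[[1,0,0],[0,0,0]],[[2,0,0],[0,0,0]],[[3,0,0],[0,0,0]],[[4,0,0],[0,0,0]],[[4,0,0],[0,0,0]]]'
python3 -m handwheel '[[[1,0,0],[0,0,0]],[[2,0,0],[0,0,0]],[[2,0,0],[0,0,0]],[[2,0,0],[0,0,0]]]'
```

```text
time: 67.82
position: [0.4838, 0.023, 0.2518]
eef_rot: [[-0.035, 0.999, 0.002], [0.999, 0.035, 0.007], [0.007, 0.003, -1.0]]
contact_force: [-2.5, 16.6, 3.9]
grip_width: 0.0207
grip_force: 59.2
time: 69.48
position: [0.4801, 0.1519, 0.2517]
eef_rot: [[-0.031, 1.0, 0.001], [1.0, 0.031, -0.002], [-0.002, 0.001, -1.0]]
contact_force: [-1.7, -1.8, 10.9]
grip_width: 0.0211
grip_force: 59.9
time: 69.9
position: [0.4801, 0.1549, 0.2517]
eef_rot: [[-0.03, 1.0, 0.0], [1.0, 0.03, -0.004], [-0.004, 0.0, -1.0]]
contact_force: [-2.2, -4.7, 11.9]
grip_width: 0.0212
grip_force: 60.3
time: 70.23
position: [0.4802, 0.1554, 0.2517]
eef_rot: [[-0.029, 1.0, -0.0], [1.0, 0.029, -0.006], [-0.006, -0.0, -1.0]]
contact_force: [-2.8, -9.3, 15.7]
grip_width: 0.021
grip_force: 60.5
```

```bash
python3 -m handwheel '[[[0,0,0],[0,0,0]],[[0,0,0],[0,0,0]],[[0,0,0],[0,0,0]],[[0,0,0],[0,0,0]],[[0,0,0],[0,0,0]]]' 62
python3 -m handwheel '[[[0,0,-10],[0,0,0]],[[0,0,-30],[0,0,0]],[[0,0,-45],[0,0,0]],[[-15,0,-50],[0,0,0]],[[-40,0,-50],[0,0,0]],[[-70,0,-50],[0,0,0]],[[-100,0,-50],[0,0,0]],[[-130,0,-50],[0,0,0]],[[-160,0,-50],[0,0,0]],[[-190,0,-50],[0,0,0]],[[-220,0,-50],[0,0,0]],[[-250,0,-50],[0,0,0]],[[-275,0,-50],[0,0,0]],[[-295,0,-50],[0,0,0]],[[-308,0,-50],[0,0,0]],[[-316,0,-50],[0,0,0]],[[-316,0,-50],[0,0,0]],[[-316,0,-50],[0,0,0]]]'
python3 - <<'E'
from h import *
s=shot("wrist");plate(s);o=env.get_obs();print(o["position"]);cv2.imwrite("pics/w12.png",s["pixels"][...,::-1])
step(([.4893,-.1588,.2178],pose(91.7)))
E
```

```text
time: 70.65
position: [0.4794, 0.1583, 0.2505]
eef_rot: [[-0.031, 1.0, -0.001], [1.0, 0.031, -0.0], [-0.0, -0.001, -1.0]]
contact_force: [0.5, -0.5, -0.8]
grip_width: 0.0618
grip_force: 0.0
time: 72.15
position: [0.4894, -0.1567, 0.301]
eef_rot: [[-0.032, 1.0, -0.001], [1.0, 0.032, 0.0], [0.0, -0.001, -1.0]]
contact_force: [-0.2, 0.1, -0.0]
grip_width: 0.062
grip_force: 0.0
hole [ 0.4902 -0.1984  0.053 ] px (327, 309) axes [28. 35.] width 0.0507013597797751 yaw mid/edges 120.97472 [np.float64(138.4), np.float64(92.0)] midx 0.4890167886241127
hole [ 0.4893 -0.1937  0.053 ] px (326, 303) axes [22. 29.] width 0.08017484931568002 yaw mid/edges 120.5865 [np.float64(138.4), np.float64(92.2)] midx 0.47368964972190664
[ 0.4894 -0.1562  0.301 ]
[-2.7 -0.2 83.2] [-0.0006 -0.0004  0.0031]
```

```bash
python3 -m handwheel '[[[-1.5,0,20],[0,0,0]],[[-2,0,40],[0,0,0]],[[-2,0,55],[0,0,0]],[[-2,0,68],[0,0,0]],[[-2,0,76],[0,0,0]],[[-2,0,80],[0,0,0]],[[-2,0,82],[0,0,0]],[[-2,0,83.5],[0,0,0]],[[-2,0,83.5],[0,0,0]],[[-2,0,83.5],[0,0,0]]]'
python3 -m handwheel '[[[0,0,0],[0,0,0]],[[0,0,0],[0,0,0]],[[0,0,0],[0,0,0]],[[0,0,0],[0,0,0]],[[0,0,0],[0,0,0]],[[0,0,0],[0,0,0]]]' 30
python3 -m handwheel '[[[0,0,-2],[0,0,0]],[[0,0,-6],[0,0,0]],[[0,0,-14],[0,0,0]],[[0,0,-30],[0,0,0]],[[0,0,-50],[0,0,0]],[[0,0,-75],[0,0,0]],[[0,0,-100],[0,0,0]],[[0,0,-120],[0,0,0]],[[0,0,-130],[0,0,0]],[[0,0,-130],[0,0,0]]]'
python3 - <<'E'
from h import *
h=(-.0370,0,.169)
step(([.44,.19,.42],pose(176.7)))
o=dict(env.get_obs());o["eef_rot"]=pose(176.7);o["position"]=[.44,.19,.42];step(hang(1,-.02,h,36),o=o);print(hang(1,-.02,h,36)[0])
w=shot("wrist");g=cv2.cvtColor(w["pixels"],cv2.COLOR_RGB2GRAY);print(g[225:245:2,328],g[360:416:4,328],g[386,290:370:5])
E
```

```text
time: 73.03
position: [0.4896, -0.1597, 0.2179]
eef_rot: [[-0.031, 1.0, 0.0], [1.0, 0.031, -0.001], [-0.001, 0.0, -1.0]]
contact_force: [0.1, 0.4, 0.2]
grip_width: 0.0621
grip_force: 0.0
time: 73.53
position: [0.4896, -0.1597, 0.2184]
eef_rot: [[-0.031, 1.0, 0.0], [1.0, 0.031, -0.001], [-0.001, 0.0, -1.0]]
contact_force: [-0.7, 1.0, 6.1]
grip_width: 0.0478
grip_force: 61.2
time: 74.37
position: [0.49, -0.1596, 0.3497]
eef_rot: [[-0.031, 1.0, 0.003], [1.0, 0.031, -0.002], [-0.003, 0.003, -1.0]]
contact_force: [0.1, 0.3, -2.6]
grip_width: 0.0476
grip_force: 62.5
[350.8 -39.  -71.3] [ 0.0007  0.0044 -1.4826]
[-36.5  21.   37. ] [ 0.     -0.6283 -0.    ]
[0.4776 0.2088 0.383 ]
[251 249 194  94  92 149 181 184 176 175] [216 214  34  14  12  17  14  17  78  87 114 210 219 217] [214 214 212 108  72  20  17  12  14  19  28  76 118 213 219 218]
```

```bash
python3 -m handwheel '[[[5,0,-10],[0,0,-0.03]],[[15,-3,-25],[0,0,-0.08]],[[30,-6,-40],[0,0,-0.15]],[[50,-10,-55],[0,0,-0.23]],[[72,-14,-65],[0,0,-0.32]],[[95,-18,-71],[0,0,-0.42]],[[118,-22,-71],[0,0,-0.52]],[[141,-25,-71],[0,0,-0.62]],[[164,-28,-71],[0,0,-0.72]],[[187,-31,-71],[0,0,-0.82]],[[210,-33,-71],[0,0,-0.92]],[[233,-35,-71],[0,0,-1.02]],[[256,-37,-71],[0,0,-1.12]],[[278,-38,-71],[0,0,-1.22]],[[298,-39,-71],[0,0,-1.31]],[[317,-39,-71],[0,0,-1.39]],[[333,-39,-71],[0,0,-1.45]],[[345,-39,-71],[0,0,-1.475]],[[350.5,-39,-71],[0,0,-1.483]],[[350.5,-39,-71],[0,0,-1.483]]]'
python3 -m handwheel '[[[-3,2,3],[0,-0.05,0]],[[-6,4,6],[0,-0.12,0]],[[-10,6,10],[0,-0.2,0]],[[-14,8,14],[0,-0.28,0]],[[-18,10,19],[0,-0.36,0]],[[-23,13,24],[0,-0.44,0]],[[-28,16,29],[0,-0.52,0]],[[-32,18,33],[0,-0.58,0]],[[-35,20,36],[0,-0.615,0]],[[-36.5,21,37],[0,-0.628,0]],[[-36.5,21,37],[0,-0.628,0]],[[-36.5,21,37],[0,-0.628,0]]]'
python3 - <<'E'
from h import *
h=(-.0370,0,.169)
print(env.get_obs()["joint_pos"]);step(hang(1,-.02,h,36),hang(1,.022,h,36))
w=shot("wrist");g=cv2.cvtColor(w["pixels"],cv2.COLOR_RGB2GRAY);print(g[225:245:2,328],g[360:416:4,328],g[386,290:370:5])
E
```

```text
time: 76.08
position: [0.4391, 0.1904, 0.4172]
eef_rot: [[-0.998, 0.055, -0.003], [0.055, 0.998, 0.0], [0.003, 0.0, -1.0]]
contact_force: [0.8, 0.4, -2.9]
grip_width: 0.0475
grip_force: 62.6
time: 77.08
position: [0.4772, 0.2076, 0.3805]
eef_rot: [[-0.809, 0.058, 0.584], [0.047, 0.998, -0.035], [-0.585, -0.001, -0.811]]
contact_force: [-0.3, -0.4, -2.8]
grip_width: 0.0475
grip_force: 62.6
[ 10.2313  18.508  -49.0104 119.2994  68.3423  37.4328  -0.191 ]
[-1.8  1.2 -1.8] [-0.0014 -0.0029  0.0001]
[-12.1   1.3  38.9] [-0.0014 -0.0029  0.0001]
[ 19  34  84 100 110 203 230 235 234 236] [245 239 200 222 218 220 219 217 118 102 127 245 248 248] [250 251 248 111 130 217 219 220 219 220 212 112 165 247 246 245]
```

```bash
python3 -m handwheel '[[[-2,1,2],[0,0,0]],[[-3,1,9],[0,0,0]],[[-5,1,16],[0,0,0]],[[-7,1,22],[0,0,0]],[[-9,1,28],[0,0,0]],[[-10.5,1,34],[0,0,0]],[[-12,1,39],[0,0,0]],[[-12,1,39],[0,0,0]],[[-12,1,39],[0,0,0]]]'
python3 - <<'E'
from h import *
step(hang(1,.022,(-.037,0,.169),36))
w=shot("wrist");g=cv2.cvtColor(w["pixels"],cv2.COLOR_RGB2GRAY);print(g[360:412:4,300:360:4])
E
```

```text
time: 77.88
position: [0.51, 0.2076, 0.3563]
eef_rot: [[-0.809, 0.057, 0.585], [0.046, 0.998, -0.034], [-0.586, -0.0, -0.81]]
contact_force: [0.0, -0.2, -3.0]
grip_width: 0.0477
grip_force: 62.6
[ 0.3 -0.7  0.1] [ 0.0001 -0.0018  0.0007]
[[248 248 248 246 236 236 175 170 208 207 244 248 248 247 247]
 [249 249 249 249 237 236 170 169 202 210 245 248 248 248 248]
 [251 250 250 249 229 113  92  89  97 218 240 249 250 250 249]
 [251 251 238 225 224  95  87  87  87 217 224 230 248 249 249]
 [251 243 221 222 223  96  88  87  88 217 224 224 229 248 249]
 [251 172 215 223 220  93  91  85  85 210 224 227 169 241 249]
 [250 140 134 222 216  91  87  86  86 205 224 204  98 230 249]
 [251 174  91 120 188  91  89  90  88 191 154 100 107 237 250]
 [251 235 121  99 103 102 119 120 105  96 102 102 179 248 249]
 [252 252 221 128 104 137 147 149 135 103 112 172 247 249 249]
 [252 252 251 245 188 195 207 204 184 166 224 248 250 249 249]
 [251 251 250 251 250 247 243 241 240 249 249 248 250 248 249]
 [250 249 249 250 249 250 250 249 250 249 249 247 249 247 249]]
```

Peg through the hole. Release, retreat up and back, and look.

```bash
python3 -m handwheel '[[[0,0,0],[0,0,0]],[[0,0,0],[0,0,0]],[[0,0,0],[0,0,0]],[[0,0,0],[0,0,0]],[[0,0,0],[0,0,0]],[[0,0,0],[0,0,0]],[[0,0,0],[0,0,0]],[[0,0,0],[0,0,0]]]' 66
python3 -m handwheel '[[[0,0,-15],[0,0,0]],[[0,0,-35],[0,0,0]],[[0,0,-55],[0,0,0]],[[0,0,-75],[0,0,0]],[[0,0,-90],[0,0,0]],[[0,0,-100],[0,0,0]],[[0,0,-100],[0,0,0]]]'
python3 -m handwheel '[[[0,10,0],[0,0.06,0]],[[0,30,0],[0,0.16,0]],[[1,50,0],[0,0.27,0]],[[1,70,0],[0,0.38,0]],[[2,90,0],[0,0.48,0]],[[2,110,0],[0,0.57,0]],[[2,125,0],[0,0.62,0]],[[2,130,0],[0,0.628,0]],[[2,130,0],[0,0.628,0]],[[2,130,0],[0,0.628,0]]]'
python3 - <<'E'
from h import *
c=shot("scene");t=shot("top")
b=cv2.resize(c["pixels"][210:330,100:480,::-1],(760,240),interpolation=cv2.INTER_CUBIC)
a=cv2.resize(t["pixels"][130:300,140:560,::-1],(760,308),interpolation=cv2.INTER_CUBIC)
cv2.imwrite("pics/v13.png",np.vstack([b,a]))
g=cv2.cvtColor(t["pixels"],cv2.COLOR_RGB2GRAY)[244:262,262:300];m=(g<90).astype(np.uint8);m[:,:3]=0
n,l,st,ce=cv2.connectedComponentsWithStats(m);print(st,ce)
E
```

```text
time: 78.6
position: [0.5099, 0.2076, 0.3567]
eef_rot: [[-0.808, 0.057, 0.586], [0.046, 0.998, -0.034], [-0.587, -0.0, -0.81]]
contact_force: [0.3, -0.4, 0.8]
grip_width: 0.0657
grip_force: 0.0
time: 79.18
position: [0.4505, 0.2118, 0.4394]
eef_rot: [[-0.806, 0.056, 0.589], [0.045, 0.998, -0.033], [-0.59, -0.0, -0.807]]
contact_force: [1.2, 0.9, 0.8]
grip_width: 0.0664
grip_force: 0.0
time: 80.02
position: [0.4571, 0.3404, 0.4356]
eef_rot: [[-0.998, 0.057, -0.0], [0.057, 0.998, -0.002], [0.0, -0.002, -1.0]]
contact_force: [0.5, -0.5, 0.0]
grip_width: 0.0659
grip_force: 0.0
[[  0   0  38  18 605]
 [  3   0  35   1  35]
 [  8   5   6   8  44]] [[18.9884  9.0017]
 [20.      0.    ]
 [10.5909  8.3636]]
```

View pics/v13.png

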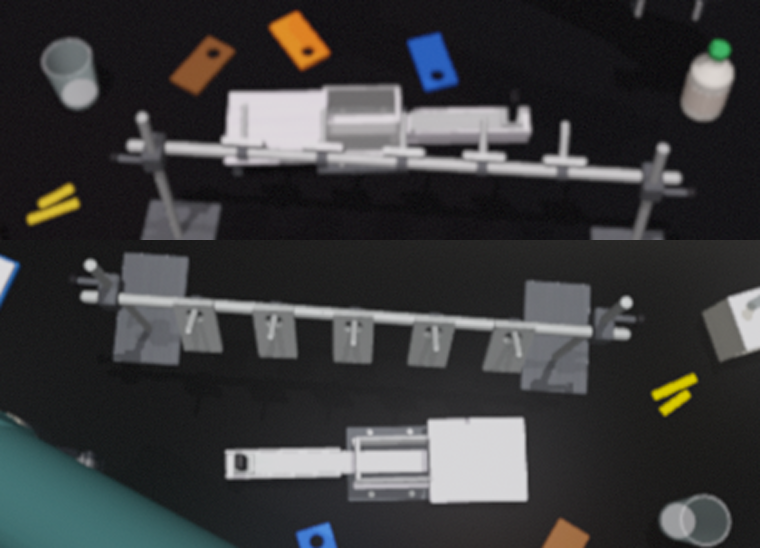

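The pictures show a plate on each of the five pegs (lower picture x≈195, 275, 353, 431, 507), the shaft and tray empty, the slide back with the grip at (241,463), and the beaker and bottle standing. I let the plates settle a moment and hand in.

```bash
for i in 1 2 3; do python3 -m handwheel '[[[0,0,0],[0,0,0]],[[0,0,0],[0,0,0]],[[0,0,0],[0,0,0]],[[0,0,0],[0,0,0]],[[0,0,0],[0,0,0]],[[0,0,0],[0,0,0]],[[0,0,0],[0,0,0]],[[0,0,0],[0,0,0]],[[0,0,0],[0,0,0]],[[0,0,0],[0,0,0]],[[0,0,0],[0,0,0]],[[0,0,0],[0,0,0]],[[0,0,0],[0,0,0]],[[0,0,0],[0,0,0]],[[0,0,0],[0,0,0]],[[0,0,0],[0,0,0]],[[0,0,0],[0,0,0]],[[0,0,0],[0,0,0]],[[0,0,0],[0,0,0]],[[0,0,0],[0,0,0]]]' | head -1; done
python3 - <<'E'
from h import *
a=shot("top")["pixels"];print(onz(shot("top"),(262+10.6,244+8.4),.110))
b=cv2.imread("pics/v13.png")
c=shot("top")["pixels"];print("motion",(cv2.absdiff(a,c).max(2)[150:220,200:480]>40).sum())
print(env.hand_in())
E
```

```text
time: 81.78
time: 83.45
time: 85.12
[0.477  0.1503 0.11  ]
motion 0
the job is handed in; nothing more can be done
None
```

All five plates (four from the feeder, one already on the tray) hang still on pegs 1–5 with the slide drawn fully back, the beaker and bottle look untouched in the last picture, and the job was handed in at about 85 s; no verdict came back.

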